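Restock the gravity-feed bottle lanes

TASK

Put the four brown glass bottles that stand about on the bench back into the two gravity-feed lanes: the two wide bottles in the wide lane, the two slim ones in the narrow lane. In each lane the bottle in use, the one with the rubber dropper teat, goes in first so that it stands down at the wire stop, and the sealed spare with the plain cap comes to rest directly behind it. Keep the bottles upright, set them down without dropping them, and leave everything else on the bench where it is.

Things in the scene. Friction and masses are not known exactly. Their poses are not given: they have to be found in the camera images.
- wide_dropper: wide brown glass dropping bottle in use, upright: body 42 mm across, body and shoulder up to 63 mm, black screw collar 22 mm across from 63 to 75 mm, dark red rubber teat about 13 mm across up to 108 mm; 85 g. Grasp it round the black collar from above, fingertips just over the shoulder (about 65 mm up). Origin at the centre of its underside, z up along its axis
- wide_spare: wide brown glass bottle, sealed spare, upright: body 42 mm across up to 50 mm, shoulder to 63 mm, plain black screw cap 22 mm across from 61 to 80 mm with flat top, no teat; 85 g. Grasp it round the cap or the body. Origin at the centre of its underside, z up
- slim_dropper: slim brown glass dropping bottle in use, upright: body 27 mm across up to 47 mm, shoulder to 57 mm, black screw collar 20 mm across from 55 to 69 mm, dark red rubber teat about 12 mm across up to 98 mm; 42 g. Grasp it round the collar from above. Origin at the centre of its underside, z up
- slim_spare: slim brown glass bottle, sealed spare, upright: body 27 mm across up to 47 mm, shoulder to 57 mm, plain black screw cap 20 mm across from 55 to 75 mm with flat top, no teat; 42 g. Grasp it round the cap or the body. Origin at the centre of its underside, z up
- lane_wide: wide grey sheet-metal gravity lane, fixed, open on top, 222 long, 58 inside, walls 25 over its slick white floor. Origin on the bench under its middle. x: along it, from wire stop (low end, -x) to loading end (+x). Floor height 38 + 0.132 x (mm; slope 7.5 deg). From x +15 to +110 wall tops flare out to 82 apart, 37 over floor. Stop: 2 wires, upper 46 over floor. Bottles let go at x about +65 slide down in 1 s. Rest x: dropper -84, spare about -43
- lane_slim: narrow grey sheet-metal gravity lane, fixed, open on top, 222 long, 40 inside, walls 25 over its slick white floor. Origin on the bench under its middle. x: along it, from wire stop (low end, -x) to loading end (+x). Floor height 38 + 0.132 x (mm; slope 7.5 deg). From x +15 to +110 wall tops flare out to 64 apart, 37 over floor. Stop: 2 wires, upper 36 over floor. Bottles let go at x about +65 slide down in 1 s. Rest x: dropper -91, spare about -65
- gel_flask: bystander: small conical glass flask of pink solution, 51 mm across the base, 76 mm tall, origin at the centre of its underside
- petri_dish: bystander: flat round glass dish, 64 mm across, 14 mm tall, origin at the centre of its underside
- marker: bystander: black-and-white marker pen lying on the bench in front of the refractometer, 130 mm long along its y axis, 17 mm high, origin under its middle
- test_block: bystander: small flat test piece in a clear case, 26 x 44 x 14 mm, lying on the bench, origin under its middle
Mind the look-alikes: they are no part of the job. Leave any green or turquoise look-alike of the wide_dropper alone.

How it is judged:
At the end, for the whole second after the job is handed in: In each lane its dropping bottle stands against the stop (within 10 mm) and its spare directly behind it (gap under 8 mm); all four stand on the lane floor between the walls, within about 5 degrees of the lane's slope, released and at rest (x of wide_dropper in the frame of lane_wide between -0.092 and -0.074 m and y of wide_dropper in the frame of lane_wide between -0.012 and 0.012 m and z of wide_dropper in the frame of lane_wide between 0.018 and 0.042 m and angle between each of wide_dropper, wide_spare, slim_dropper, slim_spare's own z axis and vertical below 0.22 rad and linear speed of each of wide_dropper, wide_spare, slim_dropper, slim_spare below 0.02 m/s and contact force between each of wide_dropper, wide_spare, slim_dropper, slim_spare and the fingers below 0.1 N and x of wide_spare in the frame of lane_wide between -0.06 and -0.03 m and y of wide_spare in the frame of lane_wide between -0.012 and 0.012 m and z of wide_spare in the frame of lane_wide between 0.018 and 0.042 m and x of slim_dropper in the frame of lane_slim between -0.1 and -0.081 m and y of slim_dropper in the frame of lane_slim between -0.01 and 0.01 m and z of slim_dropper in the frame of lane_slim between 0.018 and 0.042 m and x of slim_spare in the frame of lane_slim between -0.078 and -0.052 m and y of slim_spare in the frame of lane_slim between -0.01 and 0.01 m and z of slim_spare in the frame of lane_slim between 0.018 and 0.042 m and horizontal distance between wide_dropper and wide_spare below 0.05 m and horizontal distance between slim_dropper and slim_spare below 0.035 m); the robot touches nothing.
It fails at once if a bottle was tipped over (angle between any of wide_dropper, wide_spare, slim_dropper, slim_spare's own z axis and vertical above 0.6 rad).
It fails at once if a bottle was dropped ((linear speed of wide_dropper above 0.9 m/s and contact force between wide_dropper and the fingers below 0.05 N) or (linear speed of wide_spare above 0.9 m/s and contact force between wide_spare and the fingers below 0.05 N) or (linear speed of slim_dropper above 0.9 m/s and contact force between slim_dropper and the fingers below 0.05 N) or (linear speed of slim_spare above 0.9 m/s and contact force between slim_spare and the fingers below 0.05 N)).
It fails at once if a bystander (flask, dish, marker or test piece) was pushed away or knocked over (distance of any of gel_flask, petri_dish, marker, test_block from where it was at the start of the episode above 0.03 m).
It also fails if it takes over 128 s, if anything falls off the work surface, if the arm or the gripper's body presses on something with over 40 N, if the wrist force passes 120 N, or if a joint passes its speed limit or range.

ROBOT

A 7-joint arm with a two-finger parallel gripper is mounted at the origin on the work surface; the furniture and walls round the work are solid. World frame = base frame: x ahead of the robot, y to its left, z up, the work surface at z = 0. Lengths are in m, angles in rad, forces in N, time in s.
With the tool pointing down it reaches from about 0.4 to 0.85 m from the base axis. Payload 4.5 kg.
Tool frame: the origin (TCP) lies between the finger pads; the fingertips stand 25 mm ahead of it and the grasp point (between the pads) lies 6 mm ahead of it (tcp_to_tips is the distance from the TCP to the fingertips, in m); x points along the fingers, y is the direction in which the jaws open and shut, and the axes are right-handed (so a half turn about x gives the same grasp; the last joint's range is limited). The gripper opens to 88 mm and grips with 3 to 60 N. Pads are 18 mm wide; open, the fingers measure 123 mm over their backs; the gripper's body (75 mm by 187 mm) begins 45 mm behind the grasp point.
Start: joints at [1.357, 0.689, -0.195, 1.565, 0.157, 0.902, -0.215], TCP at [0.153, -0.606, 0.264] pointing down, gripper open.
Joint ranges: [-3.01, 3.01], [-0.46, 2.08], [-1.47, 1.51], [0.13, 2.56], [-1, 4.14], [0.04, 2.09], [-2.66, 2.66]. Speed limits (rad/s): [2.57, 2.57, 3.14, 3.14, 3.14, 3.14, 3.14].

INTERFACE

Orientations are given as a rotation vector (axis times angle).
In Python, from plant import * gives the robot as it stands. The module is installed in compiled form; this text tells all that it offers.
- The arm moves only by the tool play_rows, never from a script. Its arguments are lists of equal length, an entry for each row: "travel": the shift along the tool's x, y, z in mm, a list of three; "delta_rot": the turn, a rotation vector about the tool's x, y, z in rad, a list of three. A call has 1 to 12 rows; each row is the pose to reach, as a shift and turn from the pose commanded when the call began, along the tool's axes at that moment; what a row does not reach only later rows make up. A row lasts 1/12 s, in which the tool goes at most 41.7 mm and 7.16 degrees, less where a joint would pass 70% of its speed; a pose out of reach is approached as far as the arm can. A call with a gripper value outside its range is refused whole. "fingers" is the opening, from 0 (shut) to 1 (fully open), set as the call begins (left out, the last holds). The fingers move at their own pace and stop on an object; "newtons" is the grip in N (left out, the last holds). Time passes only in rows, so rows that repeat a pose let the fingers close. It gives the time, the measured TCP pose, the force and the opening at its end, in the units of the state.
- read_state(): the state, without advancing time (a new reading comes with each control period).
- get_image(name): name is "scene" or "top" or "wrist"; returns a dict with "image" (384x512x3 uint8, red, green, blue), "camera_matrix" (3x3 intrinsics, pixels), "extrinsics" (4x4, takes a point from camera to world coordinates); the wrist camera has in their place "hand_eye" (4x4, takes a point from camera to tool coordinates, whose origin is the TCP and whose axes are the tool frame's). Camera axes: x right, y down, z forward; pixel columns grow to the right and rows downward; lengths in m; the calibration is good to about 2 mm. A picture is of the moment at which its call begins: read the wrist's pose just before it. There is no depth.
- hand_in(): hands the job in, once; it reports no verdict.
The state is a dict: "time": time; "joints": joint angles; "qvel": joint speeds; "effort": joint torques, N m; "eef_pos": TCP position; "tcp_rot": TCP orientation; "force": force on the tool from outside, world axes, zero at the start; "moment": the same for the moment, N m; "finger_gap": finger opening in m.
Only numpy, scipy, OpenCV 4.12 (cv2) and the standard library are available. Lean on these libraries where they do the work, as an engineer would, in place of code of your own. Each camera call takes 0.05 s, during which the arm holds its last target.

## Working session

There is one attempt and no reset: what is moved stays moved. The work goes in short steps, Python scripts to look and compute and a tool call to move; the robot and the scene stay as the last step left them, time stands still between calls to the robot, and variables do not carry over. Pictures are saved under pics/ and viewed, and the job is handed in when it is done.

Besides the shell and the picture viewer there is one more tool, called after "Request:" in YAML: its name, and indented under it one key for each argument. play_rows: Moves the arm, as the interface text tells. Its arguments: {"type":"object","properties":{"travel":{"type":"array"},"delta_rot":{"type":"array"},"fingers":{"type":"number"},"newtons":{"type":"number"}},"required":["travel","delta_rot"]}

```bash
mkdir -p pics
cat > h.py <<'E'
import numpy as np, cv2
from plant import *
from scipy.spatial.transform import Rotation as R
def snap(name,fn):
    s=read_state(); d=get_image(name)
    cv2.imwrite('pics/'+fn,d['image'][:,:,::-1])
    if 'extrinsics' in d: T=np.array(d['extrinsics'])
    else:
        T=np.eye(4);T[:3,:3]=R.from_rotvec(s['tcp_rot']).as_matrix();T[:3,3]=s['eef_pos'];T=T@np.array(d['hand_eye'])
    return d['image'],np.array(d['camera_matrix']),T
def ray(K,T,uv,z):
    v=T[:3,:3]@np.linalg.inv(K)@np.array([uv[0],uv[1],1.]); o=T[:3,3]
    return o+v*(z-o[2])/v[2]
def proj(K,T,p):
    c=np.linalg.inv(T)@np.append(p,1); q=K@c[:3]; return q[:2]/q[2]
E
python3 - <<'E'
from h import *
for n in ['scene','top','wrist']:
    i,K,T=snap(n,n+'0.png'); print(n,K.tolist(),T.round(3).tolist())
    np.savez(''+n+'0.npz',i=i,K=K,T=T)
s=read_state();print(s)
E
```

```text
scene [[361.11821553927734, 0.0, 263.4571385572221], [0.0, 361.11821553927734, 196.96027564074268], [0.0, 0.0, 1.0]] [[-0.87, 0.413, -0.269, 0.733], [0.493, 0.715, -0.497, 0.364], [-0.013, -0.565, -0.825, 0.829], [0.0, 0.0, 0.0, 1.0]]
top [[453.43597917926627, 0.0, 251.90134028356078], [0.0, 453.43597917926627, 189.74653996550916], [0.0, 0.0, 1.0]] [[0.004, -0.993, 0.12, 0.333], [-1.0, -0.003, 0.005, -0.094], [-0.004, -0.12, -0.993, 1.106], [0.0, 0.0, 0.0, 1.0]]
wrist [[295.68620397360803, 0.0, 256.2354693836021], [0.0, 295.68620397360803, 192.25192919760772], [0.0, 0.0, 1.0]] [[0.246, -0.922, -0.298, 0.23], [-0.969, -0.235, -0.074, -0.586], [-0.001, 0.307, -0.952, 0.384], [0.0, 0.0, 0.0, 1.0]]
{'time': 0.15, 'joints': array([ 1.35678531,  0.68978126, -0.19455567,  1.56603694,  0.15729536,
        0.90254119, -0.21509662]), 'qvel': array([-0.00177492, -0.00247864,  0.00059033, -0.00553145,  0.00049647,
        0.00166794, -0.00053135]), 'effort': array([-1.56798604e-03, -5.27864957e+01, -1.26869749e+00, -1.53588259e+01,
       -5.25114220e-02,  3.85988387e-03,  1.17607406e-04]), 'eef_pos': array([ 0.15317916, -0.60549789,  0.26311944]), 'tcp_rot': array([ 2.08988417,  0.26182341, -2.09041778]), 'force': array([-0.77202265, -0.17719699,  1.2166767 ]), 'moment': array([-0.0092759 , -0.01016348, -0.01471677]), 'finger_gap': 0.08821661195211485}
```

View pics/scene0.png

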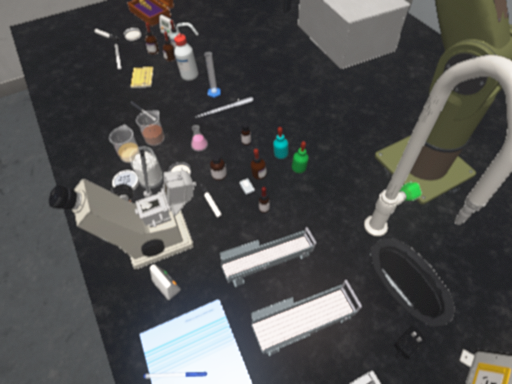

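View pics/top0.png

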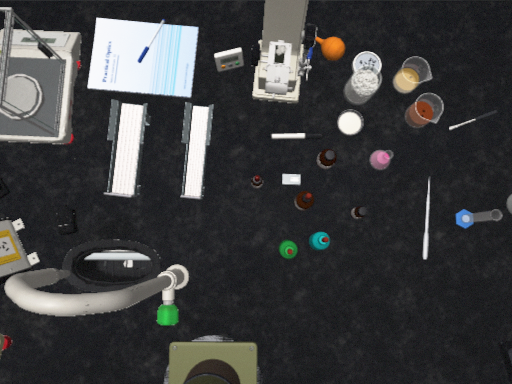

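View pics/wrist0.png

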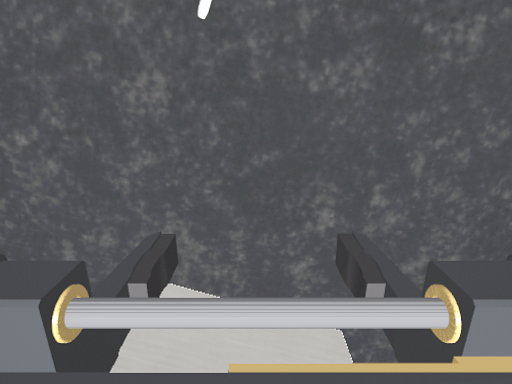

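Top view: bottles stand near (257,181), (327,158), (304,200) and (360,212). The lanes are at (126,148), wide, and (198,150), narrow. The green and turquoise look-alikes are at (288,249) and (320,240). Next I'll zoom in.

Run:
```python
import cv2
i=cv2.imread('pics/top0.png')
cv2.imwrite('pics/topz.png',cv2.resize(i[120:270,235:400],None,fx=4.8,fy=4,interpolation=cv2.INTER_CUBIC)[:600] if 0 else cv2.resize(i[120:262,235:400],None,fx=4,fy=4,interpolation=cv2.INTER_CUBIC))
cv2.imwrite('pics/topl.png',cv2.resize(i[90:210,95:225],None,fx=5,fy=5,interpolation=cv2.INTER_CUBIC))
i=cv2.imread('pics/scene0.png')
cv2.imwrite('pics/scz.png',cv2.resize(i[110:220,195:320],None,fx=5,fy=5,interpolation=cv2.INTER_CUBIC))
cv2.imwrite('pics/scl.png',cv2.resize(i[220:360,210:370],None,fx=4,fy=4,interpolation=cv2.INTER_CUBIC))
```

```text
(no output)
```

View pics/topz.png

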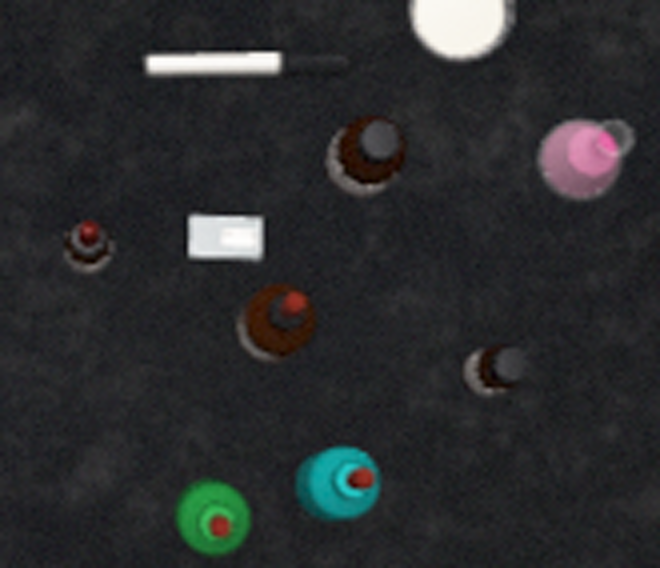

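View pics/topl.png

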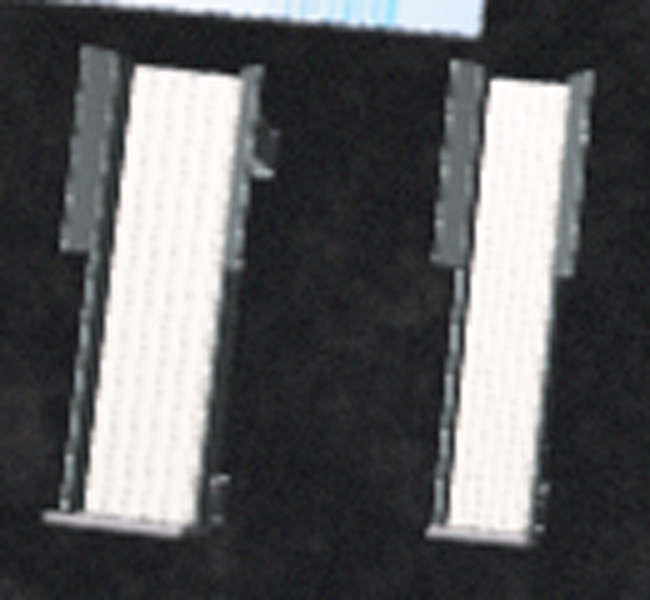

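View pics/scz.png

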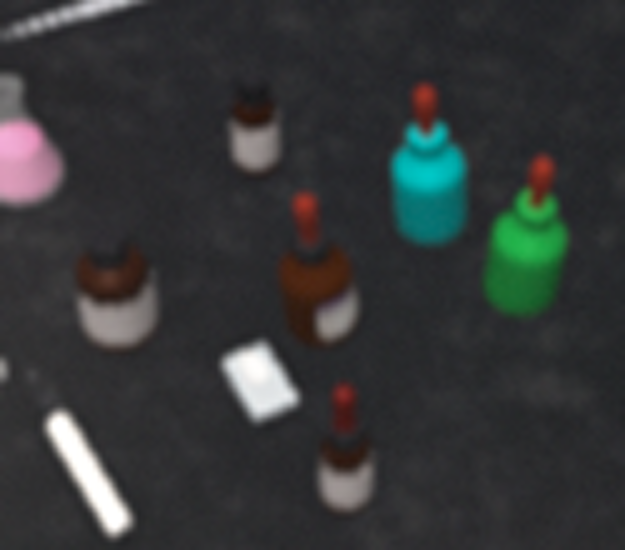

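View pics/scl.png

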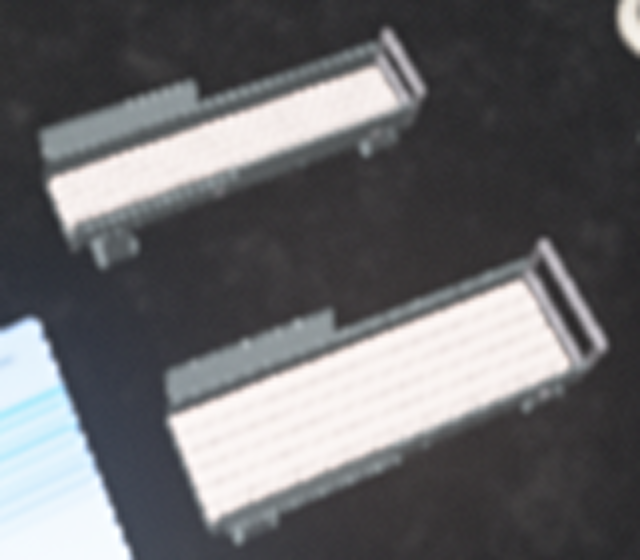

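Run:
```python
from h import *
t=np.load('top0.npz');s=np.load('scene0.npz')
def tri(a,b):
    A=[];
    P=[]
    for d,uv in((t,a),(s,b)):
        M=np.linalg.inv(d['T'])[:3]; P.append(d['K']@M)
    X=cv2.triangulatePoints(P[0],P[1],np.array(a,float).reshape(2,1),np.array(b,float).reshape(2,1)); return (X[:3]/X[3]).ravel()
# teat blobs
for d,n in((t,'top'),(s,'scene')):
    i=d['i'].astype(int); m=((i[:,:,0]>90)&(i[:,:,0]>2.2*i[:,:,1])&(i[:,:,0]>2.2*i[:,:,2])).astype(np.uint8)
    k,l,st,c=cv2.connectedComponentsWithStats(m)
    for j in range(1,k):
        if st[j,4]>3: print(n,st[j],c[j].round(1))
pts={'sd':((257.2,177),(263.6,188),.095),'wd':((308.5,195.2),(256,150),.105),'ws':((330,155),(217.4,160.4),.08),'ss':((362.7,211.5),(245.8,128.4),.075)}
for k,(a,b,z) in pts.items():
    print(k,ray(t['K'],t['T'],a,z).round(4),ray(s['K'],s['T'],b,z).round(4),tri(a,b).round(4))
def tp(u,v):return (u/5+95,v/5+90)
def sp(u,v):return (u/4+210,v/4+220)
print('wide')
for uv,z in (((133,65),.0525),((245,75),.0525),((85,518),.0245),((195,525),.0245)): print(ray(t['K'],t['T'],tp(*uv),z).round(4))
for uv,z in (((172,415),.0525),((212,525),.0525),((525,280),.0235),((575,365),.0235)): print('s',ray(s['K'],s['T'],sp(*uv),z).round(4))
print('slim')
for uv,z in (((490,78),.0525),((572,84),.0525),((450,525),.0245),((530,530),.0245)): print(ray(t['K'],t['T'],tp(*uv),z).round(4))
for uv,z in (((48,180),.0525),((75,235),.0525),((380,65),.0235),((408,105),.0235)): print('s',ray(s['K'],s['T'],sp(*uv),z).round(4))
# look-alikes and bystanders
for n,a,z in (('green',(288,251),.108),('turq',(325,239.5),.108),('block',(291,179),.014),('flask',(380,160),.02),('marker',(297,136),.01),('dish',(350,122),.014)): print(n,ray(t['K'],t['T'],a,z).round(3))
```

```text
top [76 61  5  7 20] [78.4 63.2]
top [417 103  15  16  94] [425.  110.3]
top [ 69 134   5  10  24] [ 71.2 138.3]
top [256 176   3   3   6] [257.  176.8]
top [306 193   5   5  20] [308.1 195. ]
top [323 238   5   4  15] [325.3 239.3]
top [288 250   4   4  14] [289.5 251.3]
top [  3 338   5  11  40] [  5.1 343.2]
scene [146  23   3   3   6] [147.2  23.8]
scene [175  34  11  11  94] [180.3  39.4]
scene [278 127   4   6  20] [279.5 129.5]
scene [301 142   4   7  22] [302.5 144.5]
scene [254 149   4   6  18] [255.6 151.3]
scene [262 187   3   4  10] [263.2 188.5]
sd [ 0.4842 -0.1013  0.095 ] [ 0.4801 -0.101   0.095 ] [ 0.4827 -0.1005  0.0981]
wd [ 0.4422 -0.2152  0.105 ] [ 0.4395 -0.2136  0.105 ] [ 0.4412 -0.2143  0.1057]
ws [ 0.538  -0.2686  0.08  ] [ 0.5378 -0.2533  0.08  ] [ 0.538  -0.2691  0.0658]
ss [ 0.4086 -0.3416  0.075 ] [ 0.4126 -0.3257  0.075 ] [ 0.4079 -0.3443  0.0577]
wide
[0.6689 0.2241 0.0525]
[0.6641 0.1701 0.0525]
[0.4533 0.2471 0.0245]
[0.4501 0.194  0.0245]
s [0.6581 0.1668 0.0525]
s [0.6665 0.2244 0.0525]
s [0.4434 0.1934 0.0235]
s [0.4485 0.2463 0.0235]
slim
[0.6629 0.0526 0.0525]
[0.6601 0.0132 0.0525]
[0.4505 0.0714 0.0245]
[0.4482 0.033  0.0245]
s [0.6568 0.0148 0.0525]
s [0.6581 0.0524 0.0525]
s [0.4391 0.0357 0.0235]
s [0.4394 0.0676 0.0235]
green [ 0.319 -0.169  0.108]
turq [ 0.345 -0.25   0.108]
block [ 0.492 -0.184  0.014]
flask [ 0.538 -0.4    0.02 ]
marker [ 0.599 -0.2    0.01 ]
dish [ 0.634 -0.331  0.014]
```

```bash
cat >> h.py <<'E'
def tri(t,a,s,b):
    P=[d['K']@np.linalg.inv(d['T'])[:3] for d in (t,s)]
    X=cv2.triangulatePoints(P[0],P[1],np.array(a,float).reshape(2,1),np.array(b,float).reshape(2,1)); return (X[:3]/X[3]).ravel()
E
python3 - <<'E'
from h import *
t=np.load('top0.npz');s=np.load('scene0.npz')
print('ring',tri(t,(113,262),s,(413,282)),'green',tri(t,(168,316),s,(413,190)),'foot/collar',tri(t,(176,278),s,(376,228)),tri(t,(168,295),s,(397,197)))
print('arch end', tri(t,(15,285),s,(465,215)))
i=cv2.imread('pics/top0.png');cv2.imwrite('pics/l1.png',cv2.resize(i[220:384,0:270],None,fx=2.9,fy=2.9,interpolation=cv2.INTER_CUBIC))
i=cv2.imread('pics/scene0.png');cv2.imwrite('pics/l2.png',cv2.resize(i[0:384,330:512],None,fx=1.5,fy=1.5,interpolation=cv2.INTER_CUBIC))
E
```

```text
ring [0.28538669 0.25062191 0.00253016] green [0.17809449 0.09196724 0.10990677] foot/collar [ 0.25148486  0.09455298 -0.00962407] [0.22374899 0.0910958  0.11121948]
arch end [0.28402081 0.28024242 0.34718395]
```

View pics/l1.png

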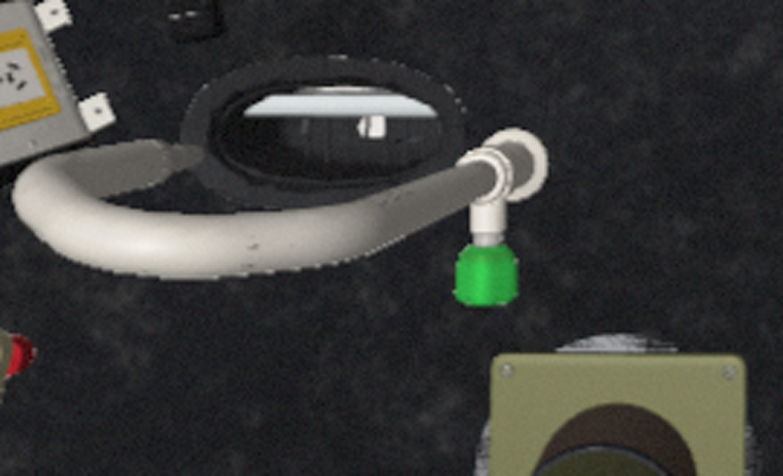

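View pics/l2.png

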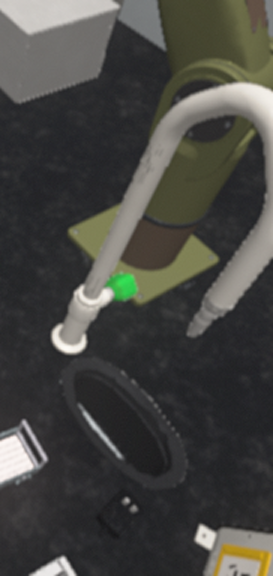

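```bash
cat >> h.py <<'E'
def go(p,yaw,tilt=0.0,flip=0):
    """tool x down, tool y = lane y (yaw) ; tilt: lean of tool about lane y so that tool axis is normal to lane"""
    s=read_state(); Rc=R.from_rotvec(s['tcp_rot']).as_matrix()
    c,n=np.cos(yaw),np.sin(yaw)
    lx=np.array([c,n,0]);ly=np.array([-n,c,0])*(-1 if flip else 1)
    x=np.array([np.sin(tilt)*lx[0],np.sin(tilt)*lx[1],-np.cos(tilt)])
    Rt=np.column_stack([x,ly,np.cross(x,ly)])
    print('t',round(s['time'],2),'pos',s['eef_pos'].round(4),'gap',round(s['finger_gap'],4),'F',s['force'].round(1))
    print('travel mm',(Rc.T@(np.array(p)-s['eef_pos'])*1000).round(1),'rot',R.from_matrix(Rc.T@Rt).as_rotvec().round(4))
E
python3 - <<'E'
from h import *
t=np.load('top0.npz');s=np.load('scene0.npz')
print(R.from_rotvec(read_state()['tcp_rot']).as_matrix().round(2))
print(get_image('wrist')['hand_eye'])
for a in ((30,285),(75,300),(50,295)): print(tri(t,a,s,(485,65)))
go([.442,-.215,.25],-.11); go([.442,-.215,.25],-.11,flip=1)
E
```

```text
[[-0.    0.25 -0.97]
 [ 0.   -0.97 -0.25]
 [-1.   -0.    0.  ]]
[[-2.10740949e-04 -3.06604539e-01  9.51836967e-01 -1.21367782e-01]
 [ 9.99999763e-01  5.58801511e-04  4.01404854e-04 -3.63385489e-04]
 [-6.54960486e-04  9.51836826e-01  3.06604349e-01 -7.95450417e-02]
 [ 0.00000000e+00  0.00000000e+00  0.00000000e+00  1.00000000e+00]]
[0.29035589 0.16870047 0.5471692 ]
[0.26082726 0.1352067  0.51685538]
[0.27382716 0.15396196 0.53209175]
t 0.2 pos [ 0.1532 -0.6056  0.2632] gap 0.0883 F [-0.2 -0.7  0.1]
travel mm [  13.5 -307.8 -375.8] rot [-2.7837e+00 -1.5000e-03  4.0000e-04]
t 0.2 pos [ 0.1532 -0.6056  0.2632] gap 0.0883 F [-0.2 -0.7  0.1]
travel mm [  13.5 -307.8 -375.8] rot [3.579e-01 3.000e-04 1.000e-03]
```

Run:
```python
from h import *
t=np.load('top0.npz');s=np.load('scene0.npz')
C=np.array([(169,282),(150,289),(131,294.5),(108,300),(86,303),(62,303),(41,301),(25,295),(15.5,287),(25,280),(41,277),(65,273)],float)
C=np.array([C[0]] if 0 else [C[i]+(C[i+1]-C[i])*k for i in range(len(C)-1) for k in np.linspace(0,1,20,endpoint=False)])
for b in ((397,197),(410,165),(425,135),(445,95),(470,72),(490,65),(505,80),(507,120),(490,180),(465,215)):
    r=[]
    for a in C:
        X=tri(t,a,s,b); e=np.linalg.norm(proj(t['K'],t['T'],X)-a)+np.linalg.norm(proj(s['K'],s['T'],X)-b); r.append((e,*X.round(3),*a.round(0)))
    r.sort(); print(b,np.round(r[0],3), [np.round(q,2).tolist() for q in r[1:30:10]])
```

```text
(397, 197) [3.59e-01 2.46e-01 1.06e-01 1.46e-01 1.58e+02 2.86e+02] [[0.54, 0.25, 0.1, 0.14, 159.0, 286.0], [5.05, 0.25, 0.1, 0.14, 163.0, 284.0], [9.55, 0.25, 0.09, 0.13, 168.0, 282.0]]
(410, 165) [6.00e-02 2.50e-01 1.00e-01 2.57e-01 1.48e+02 2.90e+02] [[0.8, 0.25, 0.1, 0.26, 147.0, 290.0], [5.1, 0.25, 0.11, 0.26, 142.0, 291.0], [9.42, 0.25, 0.11, 0.27, 138.0, 293.0]]
(425, 135) [1.63e-01 2.53e-01 1.01e-01 3.45e-01 1.35e+02 2.93e+02] [[0.7, 0.25, 0.1, 0.34, 136.0, 293.0], [5.01, 0.25, 0.1, 0.34, 140.0, 292.0], [9.72, 0.25, 0.11, 0.35, 124.0, 296.0]]
(445, 95) [2.31e-01 2.56e-01 1.03e-01 4.39e-01 1.17e+02 2.98e+02] [[0.79, 0.26, 0.1, 0.44, 116.0, 298.0], [5.91, 0.26, 0.11, 0.44, 110.0, 299.0], [10.72, 0.26, 0.11, 0.45, 105.0, 300.0]]
(470, 72) [4.32e-01 2.56e-01 1.22e-01 4.95e-01 9.00e+01 3.02e+02] [[0.5, 0.26, 0.12, 0.5, 89.0, 303.0], [4.25, 0.26, 0.13, 0.5, 85.0, 303.0], [7.88, 0.26, 0.12, 0.49, 99.0, 301.0]]
(490, 65) [1.43e-01 2.94e-01 1.60e-01 5.44e-01 4.60e+01 2.76e+02] [[0.25, 0.26, 0.14, 0.52, 66.0, 303.0], [3.12, 0.26, 0.14, 0.52, 69.0, 303.0], [5.31, 0.29, 0.16, 0.55, 40.0, 277.0]]
(505, 80) [3.00e-03 2.89e-01 1.85e-01 5.36e-01 2.90e+01 2.79e+02] [[0.02, 0.26, 0.17, 0.52, 44.0, 301.0], [2.3, 0.29, 0.18, 0.54, 31.0, 279.0], [3.96, 0.26, 0.18, 0.52, 39.0, 300.0]]
(507, 120) [2.30e-02 2.57e-01 2.04e-01 4.69e-01 3.70e+01 3.00e+02] [[0.18, 0.28, 0.21, 0.49, 24.0, 281.0], [1.54, 0.26, 0.21, 0.47, 35.0, 299.0], [3.26, 0.28, 0.22, 0.49, 22.0, 282.0]]
(490, 180) [4.60e-02 2.80e-01 2.44e-01 3.91e-01 3.60e+01 2.78e+02] [[0.33, 0.24, 0.23, 0.35, 54.0, 302.0], [2.3, 0.28, 0.25, 0.39, 34.0, 278.0], [4.44, 0.24, 0.23, 0.34, 59.0, 303.0]]
(465, 215) [7.00e-02 2.22e-01 2.35e-01 2.30e-01 8.00e+01 3.03e+02] [[0.56, 0.28, 0.25, 0.3, 59.0, 274.0], [2.87, 0.22, 0.24, 0.24, 76.0, 303.0], [5.82, 0.23, 0.24, 0.24, 73.0, 303.0]]
```

Request:
play_rows:
  travel:
    - [0, -26, -32]
    - [0, -62, -75]
    - [0, -93, -113]
    - [0, -124, -151]
    - [0, -155, -189]
    - [0, -186, -227]
    - [0, -217, -265]
    - [4, -248, -303]
    - [8, -275, -336]
    - [12, -295, -360]
    - [14, -305, -372]
    - [14, -308, -376]
  delta_rot:
    - [0.03, 0, 0]
    - [0.06, 0, 0]
    - [0.09, 0, 0]
    - [0.12, 0, 0]
    - [0.15, 0, 0]
    - [0.18, 0, 0]
    - [0.21, 0, 0]
    - [0.24, 0, 0]
    - [0.27, 0, 0]
    - [0.3, 0, 0]
    - [0.33, 0, 0]
    - [0.358, 0, 0]
  fingers: 1.0
  newtons: 15

```text
time: 1.2
eef_pos: [0.4445, -0.211, 0.2495]
tcp_rot: [-2.166, 0.115, 2.164]
force: [0.9, -0.1, 0.7]
finger_gap: 0.0883
```

Run:
```python
from h import *
print(read_state()['joints'].round(3))
i,K,T=snap('wrist','w1.png');np.savez('w1.npz',i=i,K=K,T=T)
i,K,T=snap('scene','s1.png')
go([.442,-.215,.25],-.11,flip=1)
```

```text
[ 0.374  0.538 -0.037  1.98   0.029  0.624 -1.359]
t 1.3 pos [ 0.446  -0.2093  0.2494] gap 0.088 F [-0.5 -0.2  0. ]
travel mm [-0.7  6.1  3.4] rot [ 0.0102 -0.0018  0.0032]
```

View pics/w1.png

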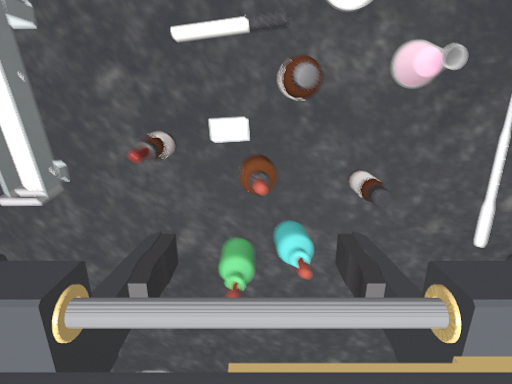

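View pics/s1.png

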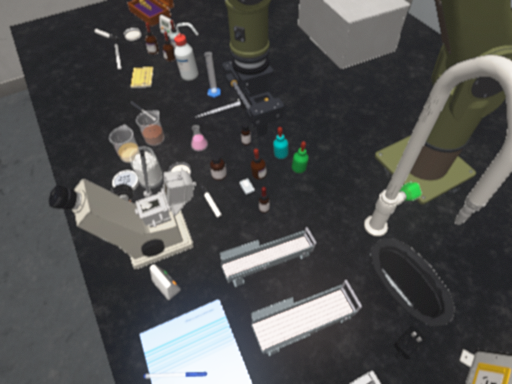

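Run:
```python
from h import *
t=np.load('top0.npz');w=np.load('w1.npz')
cv2.imwrite('pics/w1z.png',cv2.resize(w['i'][40:220,120:400,::-1],None,fx=2.8,fy=2.8,interpolation=cv2.INTER_CUBIC))
for n,a,b,z in (('wd',(308.3,195.1),(262,187),.105),('sd',(257,176.9),(134,157),.095),('ws',(330,155),(307,75),.08),('ss',(362.7,211.5),(379,195),.075)):
    print(n,ray(w['K'],w['T'],b,z).round(4),ray(t['K'],t['T'],a,z).round(4),tri(t,a,w,b).round(4))
```

```text
wd [ 0.4431 -0.2159  0.105 ] [ 0.4424 -0.2147  0.105 ] [ 0.4426 -0.2153  0.1027]
sd [ 0.4823 -0.0985  0.095 ] [ 0.4844 -0.1008  0.095 ] [ 0.4834 -0.1009  0.1007]
ws [ 0.5378 -0.2673  0.08  ] [ 0.538  -0.2686  0.08  ] [ 0.5376 -0.2679  0.0821]
ss [ 0.4122 -0.3372  0.075 ] [ 0.4086 -0.3416  0.075 ] [ 0.409  -0.3431  0.0649]
```

View pics/w1z.png

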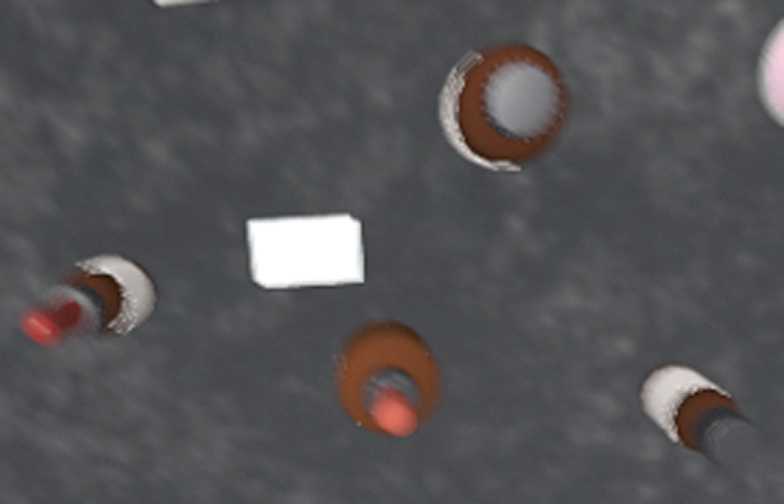

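The wrist view agrees with the top view to about 1 mm for wide_dropper, at (0.443, -0.215). I'll descend on it.

Run:
```python
from h import *
go([.4428,-.2153,.092],-.11,flip=1)
```

```text
t 1.3 pos [ 0.446  -0.2093  0.2494] gap 0.088 F [-0.5 -0.2  0. ]
travel mm [157.3   6.8   2.9] rot [ 0.0102 -0.0018  0.0032]
```

Request:
play_rows:
  travel:
    - [10, 6, 3]
    - [40, 7, 3]
    - [70, 7, 3]
    - [95, 7, 3]
    - [105, 7, 3]
    - [110, 7, 3]
    - [110, 7, 3]
  delta_rot:
    - [0.01, 0, 0]
    - [0.01, 0, 0]
    - [0.01, 0, 0]
    - [0.01, 0, 0]
    - [0.01, 0, 0]
    - [0.01, 0, 0]
    - [0.01, 0, 0]

```text
time: 1.88
eef_pos: [0.4377, -0.2222, 0.1389]
tcp_rot: [-2.157, 0.13, 2.161]
force: [-0.5, -0.1, 0.3]
finger_gap: 0.088
```

Run:
```python
from h import *
go([.4428,-.2153,.092],-.11,flip=1)
snap('wrist','w2.png')
```

```text
t 1.88 pos [ 0.4377 -0.2222  0.1389] gap 0.088 F [-0.5 -0.1  0.3]
travel mm [46.9 -7.5 -4.4] rot [-0.011   0.0021  0.0001]
```

View pics/w2.png

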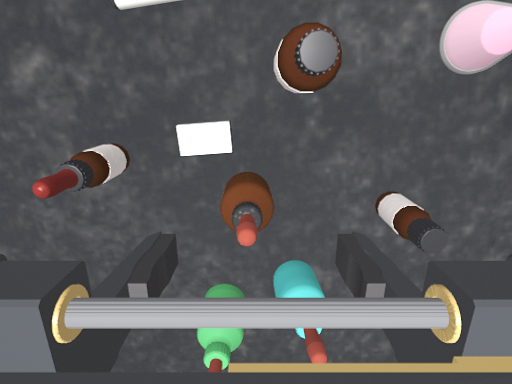

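```bash
cat >> h.py <<'E'
import json,os
def apply(tr,rv):
    L=json.load(open('cmd.json')) if os.path.exists('cmd.json') else {'p':[.153,-.606,.264],'r':[2.0899,.2618,-2.0904]}
    Rc=R.from_rotvec(L['r']); p=np.array(L['p'])+Rc.apply(np.array(tr)/1000); r=(Rc*R.from_rotvec(rv)).as_rotvec()
    json.dump({'p':p.tolist(),'r':r.tolist()},open('cmd.json','w'))
def go(p,yaw,tilt=0.0):
    L=json.load(open('cmd.json')); s=read_state(); Rc=R.from_rotvec(L['r']).as_matrix()
    c,n=np.cos(yaw),np.sin(yaw)
    lx=np.array([c,n,0]);ly=-np.array([-n,c,0])
    x=np.array([np.sin(tilt)*lx[0],np.sin(tilt)*lx[1],-np.cos(tilt)])
    Rt=np.column_stack([x,ly,np.cross(x,ly)])
    print('t',round(s['time'],2),'pos',s['eef_pos'].round(4),'cmd',np.round(L['p'],4),'gap',round(s['finger_gap'],4),'F',s['force'].round(1),'roterr',(R.from_matrix(Rc).inv()*R.from_rotvec(s['tcp_rot'])).as_rotvec().round(3))
    print('travel mm',(Rc.T@(np.array(p)-np.array(L['p']))*1000).round(1),'rot',R.from_matrix(Rc.T@Rt).as_rotvec().round(4))
E
python3 - <<'E'
from h import *
apply([14,-308,-376],[.358,0,0]);apply([110,7,3],[.01,0,0])
go([.4428,-.2153,.092],-.11)
E
```

```text
t 1.93 pos [ 0.4382 -0.2223  0.1397] cmd [ 0.4381 -0.2216  0.1404] gap 0.088 F [ 0.7 -0.5  0.3] roterr [0.001 0.    0.002]
travel mm [48.4 -6.8 -3.9] rot [-0.0101  0.0005  0.0012]
```

Request:
play_rows:
  travel:
    - [0, -5, -3]
    - [0, -7, -4]
    - [8, -7, -4]
    - [22, -7, -4]
    - [38, -7, -4]
    - [46, -7, -4]
    - [48, -7, -4]
    - [48, -7, -4]
    - [48, -7, -4]
  delta_rot:
    - [-0.01, 0, 0]
    - [-0.01, 0, 0]
    - [-0.01, 0, 0]
    - [-0.01, 0, 0]
    - [-0.01, 0, 0]
    - [-0.01, 0, 0]
    - [-0.01, 0, 0]
    - [-0.01, 0, 0]
    - [-0.01, 0, 0]

```text
time: 2.68
eef_pos: [0.4435, -0.2154, 0.0921]
tcp_rot: [-2.165, 0.12, 2.164]
force: [0.4, 0.0, 0.2]
finger_gap: 0.0878
```

Run:
```python
from h import *
apply([48,-7,-4],[-.01,0,0])
go([.4428,-.2153,.092],-.11)
snap('wrist','w3.png')
```

```text
t 2.68 pos [ 0.4435 -0.2154  0.0921] cmd [ 0.4429 -0.2151  0.0924] gap 0.0878 F [0.4 0.  0.2] roterr [0.    0.001 0.001]
travel mm [0.4 0.2 0.1] rot [-0.0001  0.0005  0.0012]
```

View pics/w3.png

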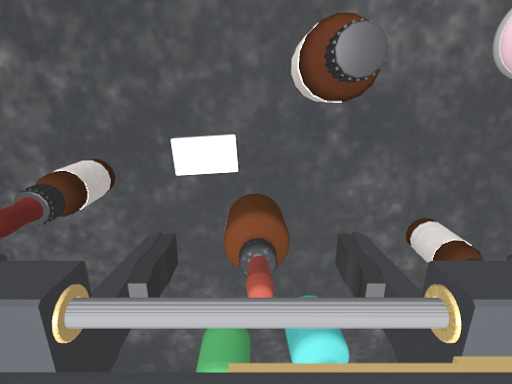

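Run:
```python
from h import *
s=read_state();d=get_image('wrist');T=np.linalg.inv(np.array(d['hand_eye']))
for x in (-.016,.016,.029): 
    c=T@np.array([x,0,0,1]);q=np.array(d['camera_matrix'])@c[:3];print(x,q[:2]/q[2])
```

```text
-0.016 [256.76935632 294.97875275]
0.016 [256.65416035 256.10486156]
0.029 [256.61933106 244.35140949]
```

Request:
play_rows:
  travel:
    - [0, 0, 0]
    - [0, 0, 0]
    - [0, 0, 0]
    - [0, 0, 0]
    - [0, 0, 0]
    - [0, 0, 0]
    - [0, 0, 0]
    - [0, 0, 0]
    - [0, 0, 0]
    - [0, 0, 0]
  delta_rot:
    - [0, 0, 0]
    - [0, 0, 0]
    - [0, 0, 0]
    - [0, 0, 0]
    - [0, 0, 0]
    - [0, 0, 0]
    - [0, 0, 0]
    - [0, 0, 0]
    - [0, 0, 0]
    - [0, 0, 0]
  fingers: 0.0
  newtons: 15

```text
time: 3.62
eef_pos: [0.4433, -0.2153, 0.0917]
tcp_rot: [-2.165, 0.119, 2.165]
force: [0.0, -0.1, 0.5]
finger_gap: 0.0238
```

Request:
play_rows:
  travel:
    - [-5, 0, 0]
    - [-18, 0, 0]
    - [-38, 0, 0]
    - [-60, 0, 0]
    - [-82, 0, 0]
    - [-102, 0, 0]
    - [-115, 0, 0]
    - [-120, 0, 0]
    - [-120, 0, 0]
  delta_rot:
    - [0, 0, 0]
    - [0, 0, 0]
    - [0, 0, 0]
    - [0, 0, 0]
    - [0, 0, 0]
    - [0, 0, 0]
    - [0, 0, 0]
    - [0, 0, 0]
    - [0, 0, 0]

```text
time: 4.37
eef_pos: [0.4438, -0.2155, 0.2128]
tcp_rot: [-2.167, 0.12, 2.163]
force: [0.6, -0.1, -0.9]
finger_gap: 0.0197
```

Run:
```python
from h import *
apply([-120,0,0],[0,0,0])
go([.520,-.02,.225],-.113); go([.583,.205,.22],-.113)
i,K,T=snap('scene','s4.png')
snap('wrist','w4.png')
```

```text
t 4.37 pos [ 0.4438 -0.2155  0.2128] cmd [ 0.443  -0.2153  0.2124] gap 0.0197 F [ 0.6 -0.1 -0.9] roterr [0.    0.003 0.002]
travel mm [ -12.4 -202.6  -55.1] rot [0.0029 0.0005 0.0012]
t 4.37 pos [ 0.4438 -0.2155  0.2128] cmd [ 0.443  -0.2153  0.2124] gap 0.0197 F [ 0.6 -0.1 -0.9] roterr [0.    0.003 0.002]
travel mm [  -7.1 -433.1  -93. ] rot [0.0029 0.0005 0.0012]
```

View pics/s4.png

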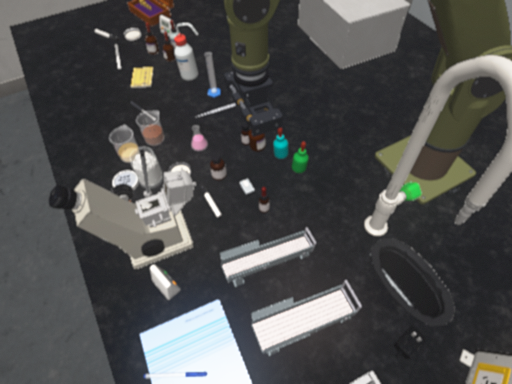

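View pics/w4.png

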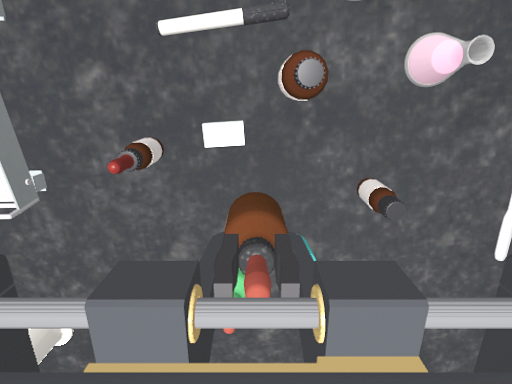

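Request:
play_rows:
  travel:
    - [0, -10, -3]
    - [-3, -30, -8]
    - [-6, -55, -15]
    - [-9, -83, -23]
    - [-11, -110, -30]
    - [-12, -138, -37]
    - [-12, -162, -44]
    - [-12, -182, -50]
    - [-12, -196, -53]
    - [-12, -202, -55]
    - [-12, -202, -55]
  delta_rot:
    - [0, 0, 0]
    - [0, 0, 0]
    - [0, 0, 0]
    - [0, 0, 0]
    - [0, 0, 0]
    - [0, 0, 0]
    - [0, 0, 0]
    - [0, 0, 0]
    - [0, 0, 0]
    - [0, 0, 0]
    - [0, 0, 0]

```text
time: 5.38
eef_pos: [0.5203, -0.018, 0.2228]
tcp_rot: [-2.165, 0.114, 2.168]
force: [1.0, -0.5, -1.3]
finger_gap: 0.0196
```

Run:
```python
from h import *
apply([-12,-202,-55],[0,0,0])
print(read_state()['joints'].round(3))
go([.583,.205,.225],-.113,.131)
i,K,T=snap('scene','s5.png')
i,K,T=snap('wrist','w5.png');np.savez('w5.npz',i=i,K=K,T=T)
```

```text
[-0.065  0.612  0.019  1.928 -0.021  0.602 -1.71 ]
t 5.38 pos [ 0.5203 -0.018   0.2228] cmd [ 0.5198 -0.0205  0.2246] gap 0.0196 F [ 1.  -0.5 -1.3] roterr [-0.004 -0.001  0.   ]
travel mm [-1.000e-01 -2.311e+02 -3.800e+01] rot [0.0028 0.1315 0.0014]
```

View pics/s5.png

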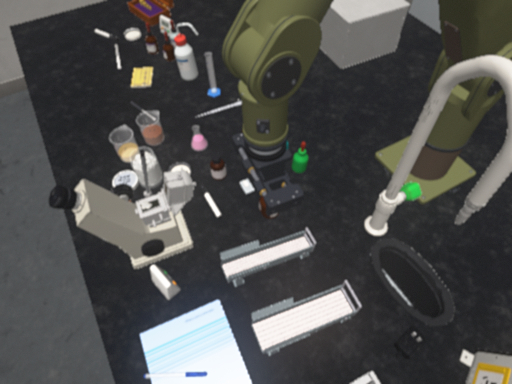

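View pics/w5.png

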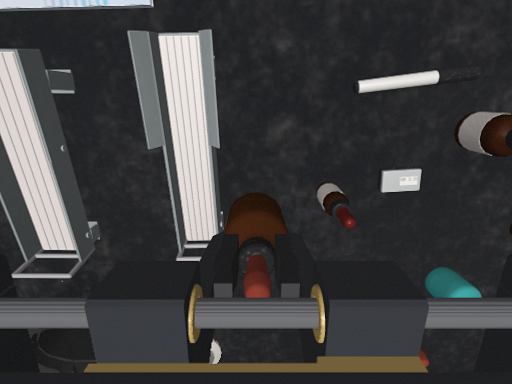

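Request:
play_rows:
  travel:
    - [0, -10, -2]
    - [0, -28, -4]
    - [0, -50, -8]
    - [0, -72, -12]
    - [0, -92, -15]
    - [0, -105, -17]
    - [0, -112, -18]
    - [0, -115, -19]
    - [0, -115, -19]
  delta_rot:
    - [0, 0.01, 0]
    - [0, 0.02, 0]
    - [0, 0.03, 0]
    - [0, 0.04, 0]
    - [0, 0.05, 0]
    - [0, 0.06, 0]
    - [0, 0.065, 0]
    - [0, 0.065, 0]
    - [0, 0.065, 0]

```text
time: 6.23
eef_pos: [0.5517, 0.0915, 0.2237]
tcp_rot: [-2.236, 0.124, 2.095]
force: [-0.3, -0.3, -1.7]
finger_gap: 0.0196
```

Run:
```python
from h import *
apply([0,-115,-19],[0,.065,0])
print(read_state()['joints'].round(3))
go([.583,.205,.225],-.113,.131)
i,K,T=snap('scene','s6.png')
j,K,T=snap('top','t6.png')
cv2.imwrite('pics/st6.png',np.hstack([i,j])[:,:,::-1][::,::1][:, :1024:1] if 0 else cv2.resize(np.hstack([i,j])[:,:,::-1],(800,300)))
```

```text
[-0.301  0.635  0.068  1.873 -0.032  0.574 -1.903]
t 6.23 pos [0.5517 0.0915 0.2237] cmd [0.5514 0.0917 0.2247] gap 0.0196 F [-0.3 -0.3 -1.7] roterr [0.    0.001 0.002]
travel mm [   1.1 -116.1  -19. ] rot [0.0027 0.0665 0.0015]
```

View pics/s6.png

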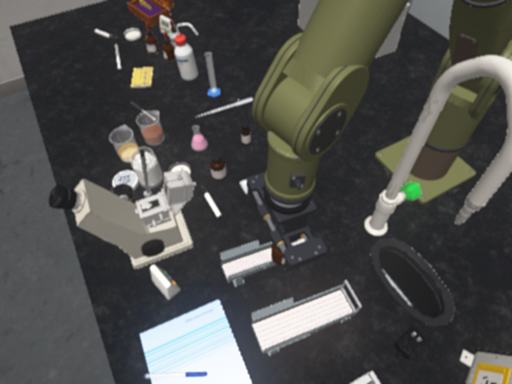

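View pics/t6.png

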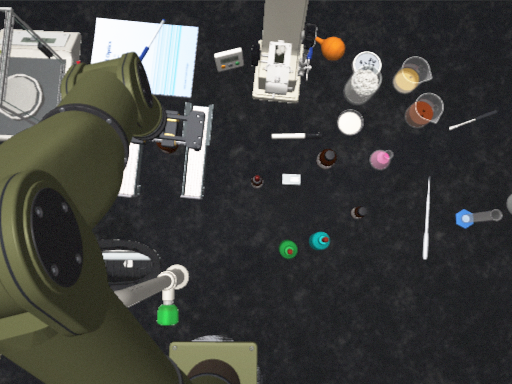

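Request:
play_rows:
  travel:
    - [0, -10, -2]
    - [0, -28, -4]
    - [0, -50, -8]
    - [0, -72, -12]
    - [0, -92, -15]
    - [0, -105, -17]
    - [1, -113, -19]
    - [1, -116, -19]
    - [1, -116, -19]
    - [1, -116, -19]
  delta_rot:
    - [0, 0.01, 0]
    - [0, 0.02, 0]
    - [0, 0.03, 0]
    - [0, 0.04, 0]
    - [0, 0.05, 0]
    - [0, 0.06, 0]
    - [0.003, 0.066, 0]
    - [0.003, 0.066, 0.001]
    - [0.003, 0.066, 0.001]
    - [0.003, 0.066, 0.001]

```text
time: 7.17
eef_pos: [0.5834, 0.2035, 0.2238]
tcp_rot: [-2.304, 0.134, 2.021]
force: [0.5, 0.1, -0.8]
finger_gap: 0.0199
```

Run:
```python
from h import *
apply([1,-116,-19],[.003,.066,.001])
print(read_state()['joints'].round(3))
go([.583,.205,.1345],-.113,.131)
i,K,T=snap('scene','s7.png')
i,K,T=snap('wrist','w7.png');np.savez('w7.npz',i=i,K=K,T=T)
```

```text
[-0.524  0.69   0.136  1.75  -0.032  0.595 -2.084]
t 7.17 pos [0.5834 0.2035 0.2238] cmd [0.583  0.2049 0.2251] gap 0.0199 F [ 0.5  0.1 -0.8] roterr [0.001 0.    0.003]
travel mm [89.8 -0.1 11.8] rot [-0.0003  0.0005  0.0005]
```

View pics/s7.png

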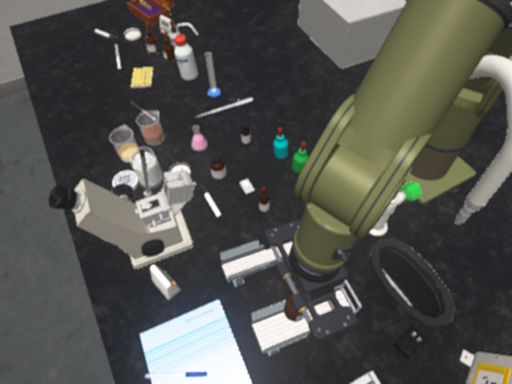

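View pics/w7.png

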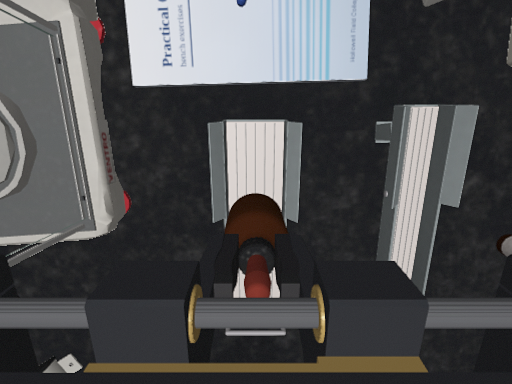

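Request:
play_rows:
  travel:
    - [6, 0, 1]
    - [20, 0, 3]
    - [38, 0, 5]
    - [56, 0, 7]
    - [70, 0, 9]
    - [79, 0, 10.5]
    - [84, 0, 11]
    - [86, 0, 11.5]
    - [86, 0, 11.5]
  delta_rot:
    - [0, 0, 0]
    - [0, 0, 0]
    - [0, 0, 0]
    - [0, 0, 0]
    - [0, 0, 0]
    - [0, 0, 0]
    - [0, 0, 0]
    - [0, 0, 0]
    - [0, 0, 0]

```text
time: 8.02
eef_pos: [0.5834, 0.2046, 0.1371]
tcp_rot: [-2.304, 0.132, 2.02]
force: [-0.6, -0.6, -0.0]
finger_gap: 0.0196
```

Run:
```python
from h import *
apply([86,0,11.5],[0,0,0])
go([.583,.205,.1345],-.113,.131)
i,K,T=snap('wrist','w8.png')
i,K,T=snap('scene','s8.png')
cv2.imwrite('pics/s8z.png',cv2.resize(i[200:370,200:380,::-1],None,fx=3.3,fy=3.3,interpolation=cv2.INTER_CUBIC))
```

```text
t 8.02 pos [0.5834 0.2046 0.1371] cmd [0.5828 0.205  0.1384] gap 0.0196 F [-0.6 -0.6 -0. ] roterr [0.    0.001 0.001]
travel mm [ 3.8 -0.1  0.3] rot [-0.0003  0.0005  0.0005]
```

View pics/w8.png

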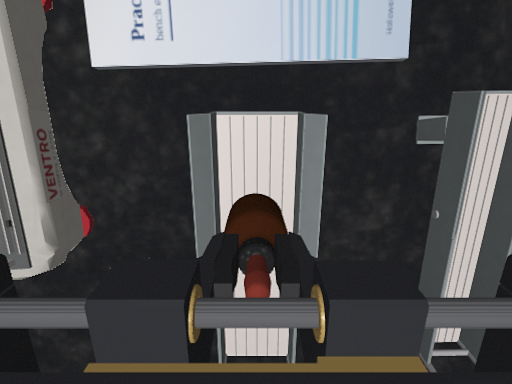

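View pics/s8z.png

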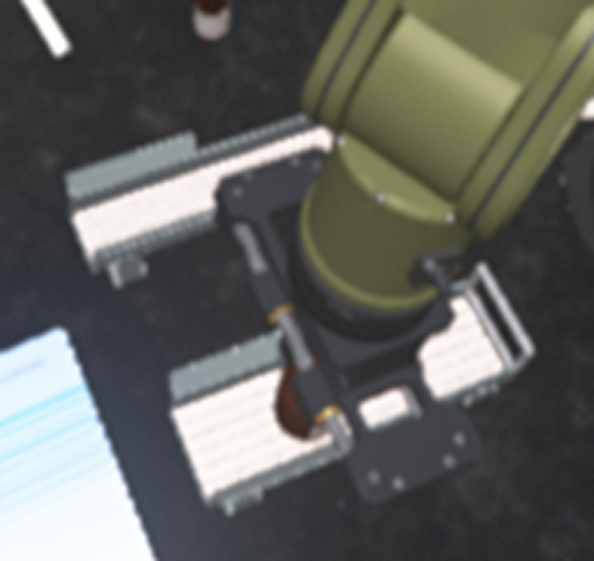

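Request:
play_rows:
  travel:
    - [1, 0, 0]
    - [2, 0, 0]
    - [3, 0, 0.3]
    - [4, 0, 0.5]
    - [4, 0, 0.5]
  delta_rot:
    - [0, 0, 0]
    - [0, 0, 0]
    - [0, 0, 0]
    - [0, 0, 0]
    - [0, 0, 0]

```text
time: 8.53
eef_pos: [0.5849, 0.2054, 0.1354]
tcp_rot: [-2.307, 0.129, 2.015]
force: [-1.5, -0.4, 10.6]
finger_gap: 0.0199
```

Request:
play_rows:
  travel:
    - [-1, 0, 0]
    - [-1, 0, 0]
  delta_rot:
    - [0, 0, 0]
    - [0, 0, 0]

```text
time: 8.7
eef_pos: [0.5839, 0.2052, 0.1353]
tcp_rot: [-2.306, 0.13, 2.018]
force: [-1.7, -0.0, 7.9]
finger_gap: 0.0198
```

Request:
play_rows:
  travel:
    - [0, 0, 0]
    - [0, 0, 0]
    - [0, 0, 0]
    - [0, 0, 0]
    - [0, 0, 0]
    - [0, 0, 0]
    - [0, 0, 0]
    - [0, 0, 0]
    - [0, 0, 0]
    - [0, 0, 0]
    - [0, 0, 0]
    - [0, 0, 0]
  delta_rot:
    - [0, 0, 0]
    - [0, 0, 0]
    - [0, 0, 0]
    - [0, 0, 0]
    - [0, 0, 0]
    - [0, 0, 0]
    - [0, 0, 0]
    - [0, 0, 0]
    - [0, 0, 0]
    - [0, 0, 0]
    - [0, 0, 0]
    - [0, 0, 0]
  fingers: 0.7

```text
time: 9.7
eef_pos: [0.5832, 0.2048, 0.1342]
tcp_rot: [-2.304, 0.131, 2.02]
force: [-0.3, 0.3, -0.2]
finger_gap: 0.0614
```

Run:
```python
from h import *
apply([3,0,.5],[0,0,0])
go([.583,.205,.24],-.113,.131)
i,K,T=snap('wrist','w9.png')
i,K,T=snap('scene','s9.png')
cv2.imwrite('pics/s9z.png',cv2.resize(i[200:370,200:380,::-1],None,fx=3.3,fy=3.3,interpolation=cv2.INTER_CUBIC))
```

```text
t 9.7 pos [0.5832 0.2048 0.1342] cmd [0.5827 0.205  0.1353] gap 0.0614 F [-0.3  0.3 -0.2] roterr [-0.     0.001  0.001]
travel mm [-1.038e+02 -1.000e-01 -1.390e+01] rot [-0.0003  0.0005  0.0005]
```

View pics/w9.png

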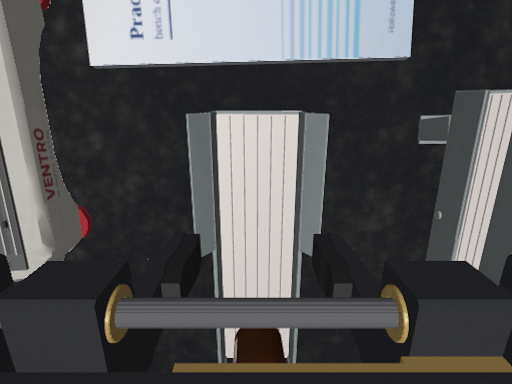

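View pics/s9z.png

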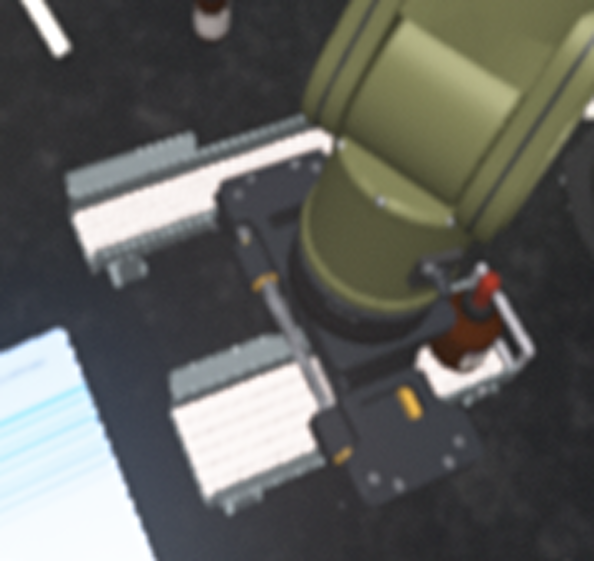

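wide_dropper slid down and stands at the stop, upright (scene crop at (475,330)). Next I'll get wide_spare.

Request:
play_rows:
  travel:
    - [-8, 0, -1]
    - [-28, 0, -4]
    - [-55, 0, -7]
    - [-80, 0, -11]
    - [-97, 0, -13]
    - [-104, 0, -14]
    - [-104, 0, -14]
  delta_rot:
    - [0, 0, 0]
    - [0, 0, 0]
    - [0, 0, 0]
    - [0, 0, 0]
    - [0, 0, 0]
    - [0, 0, 0]
    - [0, 0, 0]
  fingers: 0.8

```text
time: 10.38
eef_pos: [0.5845, 0.2052, 0.2413]
tcp_rot: [-2.307, 0.13, 2.015]
force: [0.2, 0.9, -0.9]
finger_gap: 0.0704
```

Run:
```python
from h import *
apply([-104,0,-14],[0,0,0])
go([.5377,-.268,.20],-.11)
```

```text
t 10.38 pos [0.5845 0.2052 0.2413] cmd [0.5831 0.2049 0.2403] gap 0.0704 F [ 0.2  0.9 -0.9] roterr [ 0.     0.004 -0.001]
travel mm [ 40.7 475.   -3.1] rot [-0.0032 -0.1305  0.0003]
```

Request:
play_rows:
  travel:
    - [0, 15, 0]
    - [0, 45, 0]
    - [0, 83, 0]
    - [0, 123, 0]
    - [5, 163, -1]
    - [10, 203, -1]
    - [15, 243, -2]
    - [20, 283, -2]
    - [25, 323, -2]
    - [30, 363, -3]
    - [33, 403, -3]
    - [36, 435, -3]
  delta_rot:
    - [0, -0.01, 0]
    - [0, -0.02, 0]
    - [0, -0.03, 0]
    - [0, -0.045, 0]
    - [0, -0.06, 0]
    - [0, -0.07, 0]
    - [0, -0.08, 0]
    - [0, -0.09, 0]
    - [0, -0.1, 0]
    - [0, -0.11, 0]
    - [0, -0.12, 0]
    - [-0.003, -0.13, 0]

```text
time: 11.38
eef_pos: [0.5399, -0.2317, 0.2024]
tcp_rot: [-2.161, 0.124, 2.167]
force: [0.0, -0.5, -0.6]
finger_gap: 0.0708
```

Request:
play_rows:
  travel:
    - [2, 20, 0]
    - [3, 32, 0]
    - [5, 38, 0]
    - [5, 40, 0]
    - [5, 40, 0]
    - [5, 40, 0]
  delta_rot:
    - [0, 0, 0]
    - [0, 0, 0]
    - [0, 0, 0]
    - [0, 0, 0]
    - [0, 0, 0]
    - [0, 0, 0]

```text
time: 11.88
eef_pos: [0.5381, -0.2657, 0.199]
tcp_rot: [-2.167, 0.116, 2.165]
force: [0.8, -0.1, -0.0]
finger_gap: 0.0708
```

Run:
```python
from h import *
apply([36,435,-3],[-.003,-.13,0]);apply([5,40,0],[0,0,0])
go([.5377,-.268,.091],-.11)
i,K,T=snap('wrist','w10.png');np.savez('w10.npz',i=i,K=K,T=T)
print(ray(K,T,(256.5,240),.08))
```

```text
t 11.88 pos [ 0.5381 -0.2657  0.199 ] cmd [ 0.5371 -0.2679  0.1997] gap 0.0708 F [ 0.8 -0.1 -0. ] roterr [-0.003  0.    -0.   ]
travel mm [108.7   0.   -0.5] rot [-0.0002 -0.0005  0.0003]
[ 0.49529143 -0.26108413  0.08      ]
```

View pics/w10.png

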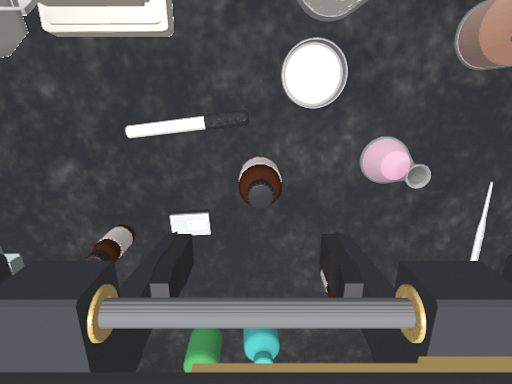

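Run:
```python
from h import *
w=np.load('w10.npz');K,T=w['K'],w['T']
print(ray(K,T,(261,190),.08), ray(K,T,(333,290),.075))
z=w['i'][140:230,210:320,::-1];cv2.imwrite('pics/w10z.png',cv2.resize(z,None,fx=5,fy=5))
```

```text
[ 0.54180552 -0.26991262  0.08      ] [ 0.43111725 -0.32925855  0.075     ]
```

View pics/w10z.png

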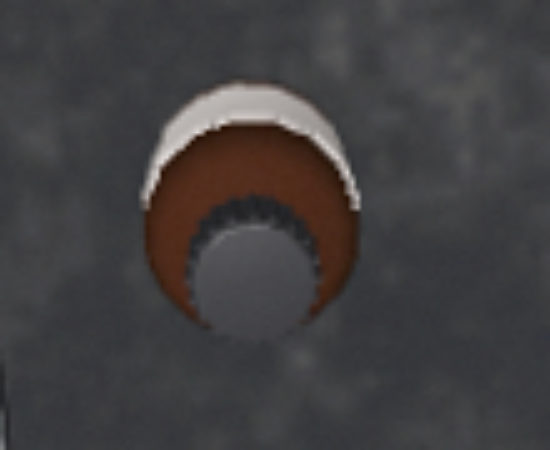

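Request:
play_rows:
  travel:
    - [8, 1, 0]
    - [28, 1, 0]
    - [55, 1, 0]
    - [80, 1, 0]
    - [97, 1, 0]
    - [106, 1, 0]
    - [109, 1, -0.5]
    - [109, 1, -0.5]
    - [109, 1, -0.5]
  delta_rot:
    - [0, 0, 0]
    - [0, 0, 0]
    - [0, 0, 0]
    - [0, 0, 0]
    - [0, 0, 0]
    - [0, 0, 0]
    - [0, 0, 0]
    - [0, 0, 0]
    - [0, 0, 0]

```text
time: 12.68
eef_pos: [0.5387, -0.2692, 0.0909]
tcp_rot: [-2.168, 0.121, 2.163]
force: [-0.5, 0.3, 1.1]
finger_gap: 0.0707
```

Request:
play_rows:
  travel:
    - [0, 0, 0]
    - [0, 0, 0]
    - [0, 0, 0]
    - [0, 0, 0]
    - [0, 0, 0]
    - [0, 0, 0]
    - [0, 0, 0]
    - [0, 0, 0]
    - [0, 0, 0]
    - [0, 0, 0]
    - [0, 0, 0]
  delta_rot:
    - [0, 0, 0]
    - [0, 0, 0]
    - [0, 0, 0]
    - [0, 0, 0]
    - [0, 0, 0]
    - [0, 0, 0]
    - [0, 0, 0]
    - [0, 0, 0]
    - [0, 0, 0]
    - [0, 0, 0]
    - [0, 0, 0]
  fingers: 0.0

```text
time: 13.6
eef_pos: [0.538, -0.2692, 0.0901]
tcp_rot: [-2.166, 0.121, 2.164]
force: [0.6, -0.2, 0.1]
finger_gap: 0.0219
```

Run:
```python
from h import *
apply([109,1,-.5],[0,0,0])
go([.583,.205,.225],-.113)
i,K,T=snap('wrist','w11.png')
```

```text
t 13.6 pos [ 0.538  -0.2692  0.0901] cmd [ 0.5376 -0.269   0.0907] gap 0.0219 F [ 0.6 -0.2  0.1] roterr [0.    0.001 0.001]
travel mm [-134.1 -476.1    6.9] rot [ 0.0028 -0.0005  0.0003]
```

View pics/w11.png

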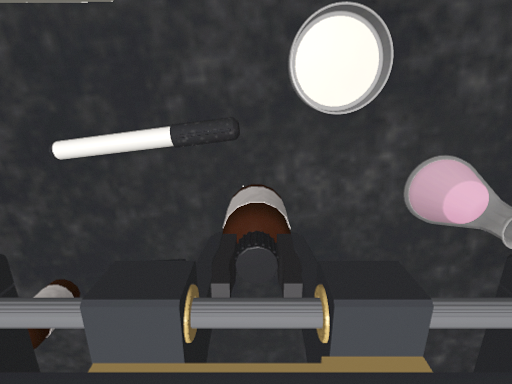

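Request:
play_rows:
  travel:
    - [-6, 0, 0]
    - [-20, 0, 0]
    - [-42, 0, 0]
    - [-68, 0, 0]
    - [-94, 0, 0]
    - [-116, -4, 0]
    - [-128, -16, 0]
    - [-134, -36, 0]
    - [-134, -62, 0]
    - [-134, -92, 0]
    - [-134, -126, 1]
    - [-134, -160, 2]
  delta_rot:
    - [0, 0, 0]
    - [0, 0, 0]
    - [0, 0, 0]
    - [0, 0, 0]
    - [0, 0, 0]
    - [0, 0, 0]
    - [0, 0, 0]
    - [0, 0, 0]
    - [0, 0, 0]
    - [0, 0, 0]
    - [0, 0, 0]
    - [0, 0, 0]

```text
time: 14.65
eef_pos: [0.5529, -0.1075, 0.2237]
tcp_rot: [-2.165, 0.12, 2.165]
force: [0.7, 0.5, -0.9]
finger_gap: 0.0216
```

Request:
play_rows:
  travel:
    - [0, -34, 0]
    - [0, -68, 1]
    - [0, -102, 1]
    - [0, -136, 2]
    - [0, -170, 2]
    - [0, -202, 3]
    - [0, -232, 3]
    - [0, -260, 4]
    - [0, -284, 4]
    - [0, -302, 5]
    - [0, -312, 5]
    - [0, -316, 5]
  delta_rot:
    - [0, 0.01, 0]
    - [0, 0.02, 0]
    - [0, 0.03, 0]
    - [0, 0.045, 0]
    - [0, 0.06, 0]
    - [0, 0.075, 0]
    - [0, 0.09, 0]
    - [0, 0.1, 0]
    - [0, 0.11, 0]
    - [0, 0.12, 0]
    - [0.002, 0.13, 0]
    - [0.003, 0.131, 0]

```text
time: 15.65
eef_pos: [0.5819, 0.208, 0.2231]
tcp_rot: [-2.306, 0.126, 2.022]
force: [0.2, 0.3, -1.3]
finger_gap: 0.0219
```

Run:
```python
from h import *
apply([-134,-160,2],[0,0,0]);apply([0,-316,5],[.003,.131,0])
go([.583,.205,.1345],-.113,.131)
i,K,T=snap('wrist','w12.png')
```

```text
t 15.65 pos [0.5819 0.208  0.2231] cmd [0.5829 0.2049 0.2249] gap 0.0219 F [ 0.2  0.3 -1.3] roterr [-0.004 -0.001  0.   ]
travel mm [89.6 -0.1 11.8] rot [-0.0003 -0.0005  0.0005]
```

View pics/w12.png

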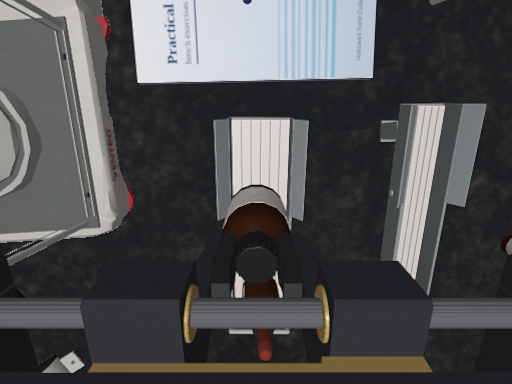

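Request:
play_rows:
  travel:
    - [2, 0, 0]
    - [14, 0, 2]
    - [32, 0, 4]
    - [52, 0, 6.5]
    - [68, 0, 9]
    - [79, 0, 10.5]
    - [84, 0, 11]
    - [86, 0, 11.5]
    - [87, 0, 11.5]
    - [88, 0, 11.5]
    - [89, 0, 11.8]
    - [89, 0, 11.8]
  delta_rot:
    - [0, 0, 0]
    - [0, 0, 0]
    - [0, 0, 0]
    - [0, 0, 0]
    - [0, 0, 0]
    - [0, 0, 0]
    - [0, 0, 0]
    - [0, 0, 0]
    - [0, 0, 0]
    - [0, 0, 0]
    - [0, 0, 0]
    - [0, 0, 0]

```text
time: 16.7
eef_pos: [0.5836, 0.2049, 0.1344]
tcp_rot: [-2.306, 0.131, 2.018]
force: [0.3, -0.4, -1.2]
finger_gap: 0.0218
```

Request:
play_rows:
  travel:
    - [0.7, 0, 0]
    - [1.4, 0, 0]
    - [2, 0, 0]
    - [2, 0, 0]
  delta_rot:
    - [0, 0, 0]
    - [0, 0, 0]
    - [0, 0, 0]
    - [0, 0, 0]

```text
time: 17.03
eef_pos: [0.5842, 0.2051, 0.1327]
tcp_rot: [-2.306, 0.131, 2.017]
force: [-0.7, 0.5, 4.0]
finger_gap: 0.0216
```

Contact at 4 N. I'll release it.

Request:
play_rows:
  travel:
    - [0, 0, 0]
    - [0, 0, 0]
    - [0, 0, 0]
    - [0, 0, 0]
    - [0, 0, 0]
    - [0, 0, 0]
    - [0, 0, 0]
    - [0, 0, 0]
    - [0, 0, 0]
    - [0, 0, 0]
    - [0, 0, 0]
    - [0, 0, 0]
  delta_rot:
    - [0, 0, 0]
    - [0, 0, 0]
    - [0, 0, 0]
    - [0, 0, 0]
    - [0, 0, 0]
    - [0, 0, 0]
    - [0, 0, 0]
    - [0, 0, 0]
    - [0, 0, 0]
    - [0, 0, 0]
    - [0, 0, 0]
    - [0, 0, 0]
  fingers: 0.7

```text
time: 18.03
eef_pos: [0.5836, 0.2048, 0.1319]
tcp_rot: [-2.305, 0.131, 2.019]
force: [0.1, 0.0, -0.5]
finger_gap: 0.0615
```

Run:
```python
from h import *
apply([91,0,11.8],[0,0,0])
go([.583,.205,.24],-.113,.131)
i,K,T=snap('wrist','w13.png')
i,K,T=snap('scene','s13.png')
cv2.imwrite('pics/s13z.png',cv2.resize(i[200:370,200:380,::-1],None,fx=3.3,fy=3.3,interpolation=cv2.INTER_CUBIC))
```

```text
t 18.03 pos [0.5836 0.2048 0.1319] cmd [0.5831 0.2049 0.1331] gap 0.0615 F [ 0.1  0.  -0.5] roterr [-0.     0.001  0.001]
travel mm [-1.06e+02 -1.00e-01 -1.39e+01] rot [-0.0003 -0.0005  0.0005]
```

View pics/s13z.png

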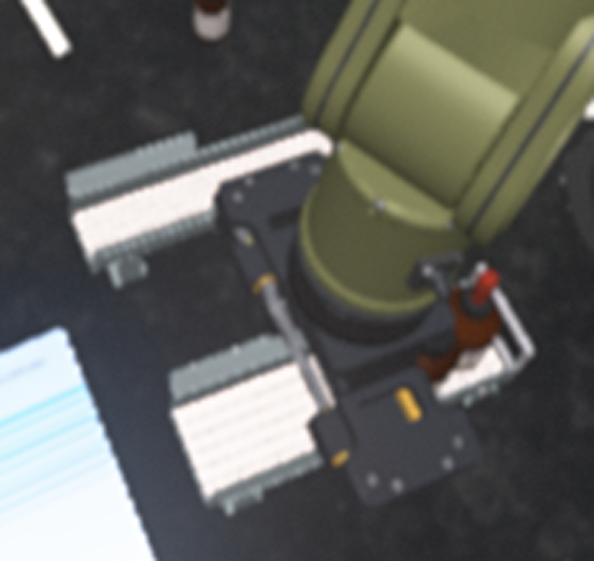

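View pics/w13.png

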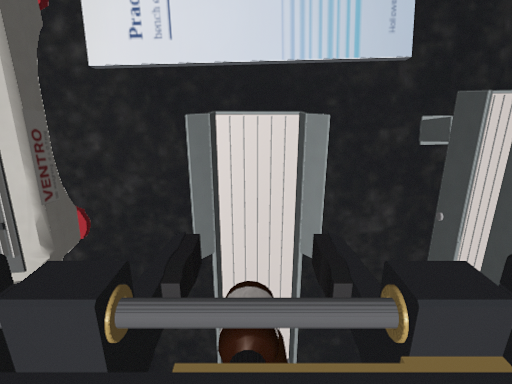

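Request:
play_rows:
  travel:
    - [-8, 0, -1]
    - [-28, 0, -4]
    - [-55, 0, -7]
    - [-80, 0, -11]
    - [-97, 0, -13]
    - [-106, 0, -14]
    - [-106, 0, -14]
  delta_rot:
    - [0, 0, 0]
    - [0, 0, 0]
    - [0, 0, 0]
    - [0, 0, 0]
    - [0, 0, 0]
    - [0, 0, 0]
    - [0, 0, 0]
  fingers: 0.8

```text
time: 18.72
eef_pos: [0.5846, 0.2052, 0.2414]
tcp_rot: [-2.308, 0.129, 2.014]
force: [0.8, 0.3, 0.1]
finger_gap: 0.0703
```

Run:
```python
from h import *
apply([-106,0,-14],[0,0,0])
go([.4835,-.1005,.20],-.089)
```

```text
t 18.72 pos [0.5846 0.2052 0.2414] cmd [0.5831 0.2048 0.24  ] gap 0.0703 F [0.8 0.3 0.1] roterr [ 0.     0.005 -0.001]
travel mm [ 31.  314.7  69.2] rot [-0.0242 -0.1315 -0.001 ]
```

Request:
play_rows:
  travel:
    - [0, 12, 3]
    - [0, 40, 9]
    - [0, 78, 17]
    - [0, 116, 25]
    - [5, 154, 34]
    - [10, 192, 42]
    - [16, 228, 50]
    - [22, 260, 57]
    - [27, 286, 63]
    - [30, 304, 67]
    - [31, 313, 69]
    - [31, 315, 69]
  delta_rot:
    - [0, -0.01, 0]
    - [0, -0.02, 0]
    - [0, -0.035, 0]
    - [0, -0.05, 0]
    - [-0.005, -0.065, 0]
    - [-0.01, -0.08, 0]
    - [-0.015, -0.095, 0]
    - [-0.02, -0.11, 0]
    - [-0.022, -0.12, 0]
    - [-0.024, -0.128, 0]
    - [-0.024, -0.131, -0.001]
    - [-0.024, -0.131, -0.001]

```text
time: 19.72
eef_pos: [0.4819, -0.1032, 0.1981]
tcp_rot: [-2.171, 0.104, 2.178]
force: [0.5, 0.0, -0.4]
finger_gap: 0.0706
```

Request:
play_rows:
  travel:
    - [0, 0, 0]
    - [0, 0, 0]
    - [0, 0, 0]
  delta_rot:
    - [0, 0, 0]
    - [0, 0, 0]
    - [0, 0, 0]

```text
time: 19.97
eef_pos: [0.4845, -0.0992, 0.1993]
tcp_rot: [-2.179, 0.095, 2.176]
force: [-0.7, -0.3, 0.2]
finger_gap: 0.0704
```

Run:
```python
from h import *
apply([31,315,69],[-.024,-.131,-.001])
go([.4835,-.1005,.085],-.089)
i,K,T=snap('wrist','w14.png');np.savez('w14.npz',i=i,K=K,T=T)
cv2.imwrite('pics/w14z.png',cv2.resize(i[130:250,200:330,::-1],None,fx=5,fy=5))
snap('scene','s14.png')
```

```text
t 19.97 pos [ 0.4845 -0.0992  0.1993] cmd [ 0.4836 -0.1008  0.2001] gap 0.0704 F [-0.7 -0.3  0.2] roterr [-0.003  0.001  0.   ]
travel mm [115.1  -0.3   0.2] rot [-0.0002 -0.0005 -0.    ]
```

View pics/w14z.png

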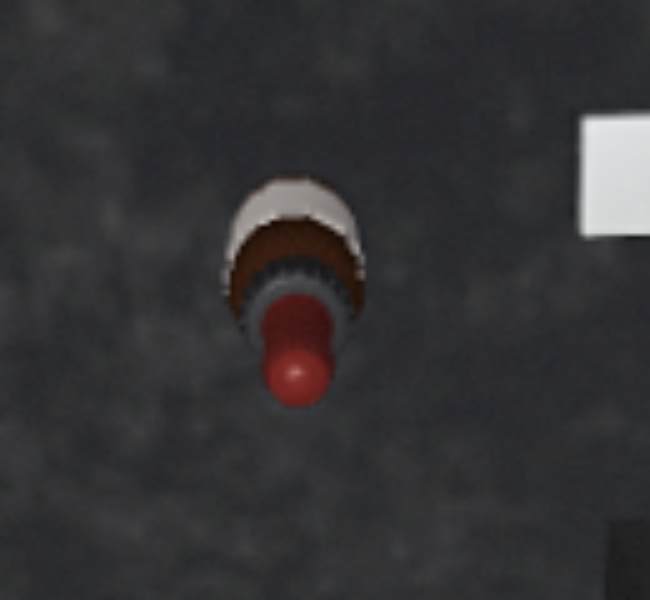

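View pics/s14.png

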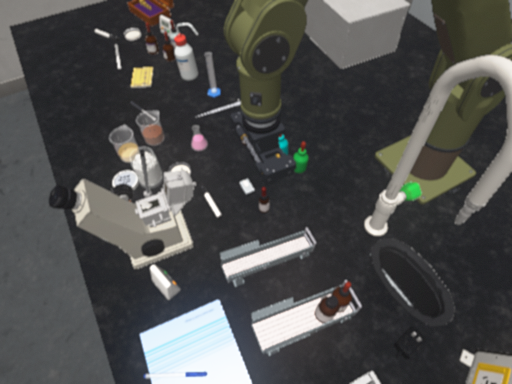

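Run:
```python
from h import *
w=np.load('w14.npz');K,T=w['K'],w['T']
print(ray(K,T,(259.4,205.2),.093), ray(K,T,(259.4,192.5),.069))
w=np.load('w5.npz');K,T=w['K'],w['T']
for uv,z in (((160,35),.0525),((200,35),.0525),((188,240),.0245),((217,237),.0245)): print('lane',ray(K,T,uv,z).round(4))
```

```text
[ 0.47937203 -0.10116734  0.093     ] [ 0.48257059 -0.10169142  0.069     ]
lane [0.6596 0.0506 0.0525]
lane [0.6558 0.0155 0.0525]
lane [0.4451 0.0706 0.0245]
lane [0.4453 0.0354 0.0245]
```

Request:
play_rows:
  travel:
    - [8, 0, 1]
    - [28, 0, 1]
    - [55, 0, 1]
    - [80, 0, 1]
    - [100, 0, 1]
    - [111, 0, 1]
    - [115, 0, 1]
    - [115, 0, 1]
    - [115, 0, 1]
  delta_rot:
    - [0, 0, 0]
    - [0, 0, 0]
    - [0, 0, 0]
    - [0, 0, 0]
    - [0, 0, 0]
    - [0, 0, 0]
    - [0, 0, 0]
    - [0, 0, 0]
    - [0, 0, 0]

```text
time: 20.82
eef_pos: [0.4832, -0.1007, 0.0844]
tcp_rot: [-2.178, 0.098, 2.175]
force: [0.6, 0.2, -0.0]
finger_gap: 0.0706
```

Request:
play_rows:
  travel:
    - [0, 0, 0]
    - [0, 0, 0]
    - [0, 0, 0]
    - [0, 0, 0]
    - [0, 0, 0]
    - [0, 0, 0]
    - [0, 0, 0]
    - [0, 0, 0]
    - [0, 0, 0]
    - [0, 0, 0]
    - [0, 0, 0]
    - [0, 0, 0]
  delta_rot:
    - [0, 0, 0]
    - [0, 0, 0]
    - [0, 0, 0]
    - [0, 0, 0]
    - [0, 0, 0]
    - [0, 0, 0]
    - [0, 0, 0]
    - [0, 0, 0]
    - [0, 0, 0]
    - [0, 0, 0]
    - [0, 0, 0]
    - [0, 0, 0]
  fingers: 0.0

```text
time: 21.82
eef_pos: [0.4831, -0.101, 0.0843]
tcp_rot: [-2.177, 0.099, 2.175]
force: [0.2, -0.3, 1.1]
finger_gap: 0.0191
```

Run:
```python
from h import *
apply([115,0,1],[0,0,0])
i,K,T=snap('wrist','w15.png')
# slim lane: load point at lane x=+40 
hi=np.array([.6587,.0335]);lo=np.array([.446,.0525]);u=(hi-lo)/np.linalg.norm(hi-lo);print('yaw',np.arctan2(u[1],u[0]))
b=hi-.07*u; a=.131; n=np.array([-np.sin(a)*u[0],-np.sin(a)*u[1],np.cos(a)]); p=np.array([*b,.0433])+.085*n; print(p)
go([p[0],p[1],p[2]+.09],-.089,.131);
```

```text
yaw -0.08909122778447956
[0.57791848 0.04071603 0.1275717 ]
t 21.87 pos [ 0.4831 -0.101   0.0843] cmd [ 0.4827 -0.1008  0.0851] gap 0.0187 F [-0.2 -0.2  0.6] roterr [0.    0.001 0.001]
travel mm [-132.5 -149.4  -82.3] rot [-2.000e-04  1.305e-01 -1.000e-04]
```

View pics/w15.png

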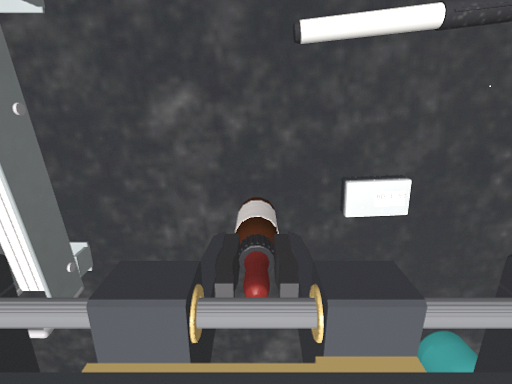

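Request:
play_rows:
  travel:
    - [-6, 0, 0]
    - [-20, 0, 0]
    - [-42, 0, 0]
    - [-68, 0, 0]
    - [-94, -3, -2]
    - [-116, -12, -7]
    - [-128, -28, -16]
    - [-132, -50, -28]
    - [-132, -76, -42]
    - [-132, -104, -57]
    - [-132, -128, -70]
    - [-132, -143, -79]
  delta_rot:
    - [0, 0, 0]
    - [0, 0, 0]
    - [0, 0, 0]
    - [0, 0.01, 0]
    - [0, 0.02, 0]
    - [0, 0.035, 0]
    - [0, 0.05, 0]
    - [0, 0.07, 0]
    - [0, 0.09, 0]
    - [0, 0.11, 0]
    - [0, 0.125, 0]
    - [0, 0.131, 0]

```text
time: 22.87
eef_pos: [0.5752, 0.0384, 0.2166]
tcp_rot: [-2.321, 0.099, 2.03]
force: [0.3, 1.0, -0.8]
finger_gap: 0.0188
```

Run:
```python
from h import *
apply([-132,-143,-79],[0,.131,0])
go([.5779,.0407,.2176],-.089,.131)
```

```text
t 22.87 pos [0.5752 0.0384 0.2166] cmd [0.574  0.0346 0.2171] gap 0.0188 F [ 0.3  1.  -0.8] roterr [-0.004  0.002 -0.001]
travel mm [-0.1 -6.4 -3.4] rot [-0.0002 -0.0005 -0.0001]
```

Request:
play_rows:
  travel:
    - [0, -4, -2]
    - [0, -6, -3]
    - [0, -6.4, -3.4]
    - [0, -6.4, -3.4]
    - [0, -6.4, -3.4]
  delta_rot:
    - [0, 0, 0]
    - [0, 0, 0]
    - [0, 0, 0]
    - [0, 0, 0]
    - [0, 0, 0]

```text
time: 23.28
eef_pos: [0.5777, 0.0389, 0.2166]
tcp_rot: [-2.317, 0.109, 2.031]
force: [-0.3, 0.6, 0.6]
finger_gap: 0.0186
```

Run:
```python
from h import *
apply([0,-6.4,-3.4],[0,0,0])
go([.5779,.0407,.1276],-.089,.131)
i,K,T=snap('wrist','w16.png');np.savez('w16.npz',i=i,K=K,T=T)
print(read_state()['joints'].round(3))
```

```text
t 23.28 pos [0.5777 0.0389 0.2166] cmd [0.578  0.0407 0.2175] gap 0.0186 F [-0.3  0.6  0.6] roterr [ 0.002 -0.     0.003]
travel mm [89.2  0.  11.8] rot [-0.0002 -0.0005 -0.0001]
[-0.205  0.648  0.065  1.882 -0.01   0.485 -1.809]
```

View pics/w16.png

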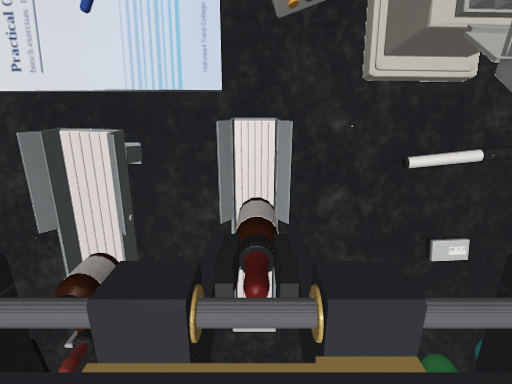

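Request:
play_rows:
  travel:
    - [5, 0, 1]
    - [18, 0, 3]
    - [36, 0, 5]
    - [55, 0, 7]
    - [70, 0, 9]
    - [79, 0, 10.5]
    - [84, 0, 11]
    - [86, 0, 11.5]
    - [87, 0, 11.5]
    - [88, 0, 11.5]
    - [89, 0, 11.8]
    - [89, 0, 11.8]
  delta_rot:
    - [0, 0, 0]
    - [0, 0, 0]
    - [0, 0, 0]
    - [0, 0, 0]
    - [0, 0, 0]
    - [0, 0, 0]
    - [0, 0, 0]
    - [0, 0, 0]
    - [0, 0, 0]
    - [0, 0, 0]
    - [0, 0, 0]
    - [0, 0, 0]

```text
time: 24.33
eef_pos: [0.5786, 0.0406, 0.1273]
tcp_rot: [-2.319, 0.105, 2.03]
force: [0.2, -0.5, -0.3]
finger_gap: 0.0188
```

Run:
```python
from h import *
apply([89,0,11.8],[0,0,0])
go([.5779,.0407,.1276],-.089,.131)
i,K,T=snap('wrist','w17.png')
```

```text
t 24.33 pos [0.5786 0.0406 0.1273] cmd [0.5779 0.0407 0.1278] gap 0.0188 F [ 0.2 -0.5 -0.3] roterr [-0.     0.001  0.001]
travel mm [0.2 0.  0. ] rot [-0.0002 -0.0005 -0.0001]
```

View pics/w17.png

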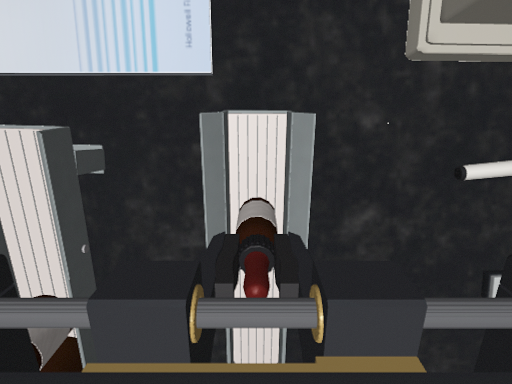

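Centred in the lane, since the floor edges at columns 228 and 287 put the centre at 257. I'll feel for the floor.

Request:
play_rows:
  travel:
    - [0.5, 0, 0]
    - [1, 0, 0]
    - [1.5, 0, 0]
    - [1.5, 0, 0]
  delta_rot:
    - [0, 0, 0]
    - [0, 0, 0]
    - [0, 0, 0]
    - [0, 0, 0]

```text
time: 24.72
eef_pos: [0.5796, 0.0406, 0.1267]
tcp_rot: [-2.321, 0.105, 2.027]
force: [-1.9, -0.4, 9.1]
finger_gap: 0.0187
```

Request:
play_rows:
  travel:
    - [-0.7, 0, 0]
    - [-0.7, 0, 0]
    - [-0.7, 0, 0]
  delta_rot:
    - [0, 0, 0]
    - [0, 0, 0]
    - [0, 0, 0]

```text
time: 24.97
eef_pos: [0.5789, 0.0406, 0.1266]
tcp_rot: [-2.319, 0.105, 2.029]
force: [-1.9, 0.3, 6.7]
finger_gap: 0.0191
```

Request:
play_rows:
  travel:
    - [0, 0, 0]
    - [0, 0, 0]
    - [0, 0, 0]
    - [0, 0, 0]
    - [0, 0, 0]
    - [0, 0, 0]
    - [0, 0, 0]
    - [0, 0, 0]
    - [0, 0, 0]
    - [0, 0, 0]
    - [0, 0, 0]
    - [0, 0, 0]
  delta_rot:
    - [0, 0, 0]
    - [0, 0, 0]
    - [0, 0, 0]
    - [0, 0, 0]
    - [0, 0, 0]
    - [0, 0, 0]
    - [0, 0, 0]
    - [0, 0, 0]
    - [0, 0, 0]
    - [0, 0, 0]
    - [0, 0, 0]
    - [0, 0, 0]
  fingers: 0.7

```text
time: 25.97
eef_pos: [0.5785, 0.0406, 0.126]
tcp_rot: [-2.318, 0.105, 2.031]
force: [0.5, -1.7, 0.0]
finger_gap: 0.0615
```

Run:
```python
from h import *
apply([.8,0,0],[0,0,0])
go([.5779,.0407,.2376],-.089,.131)
i,K,T=snap('wrist','w18.png')
i,K,T=snap('scene','s18.png')
```

```text
t 25.97 pos [0.5785 0.0406 0.126 ] cmd [0.578  0.0407 0.127 ] gap 0.0615 F [ 0.5 -1.7  0. ] roterr [-0.     0.001  0.001]
travel mm [-109.7    0.   -14.4] rot [-0.0002 -0.0005 -0.0001]
```

View pics/w18.png

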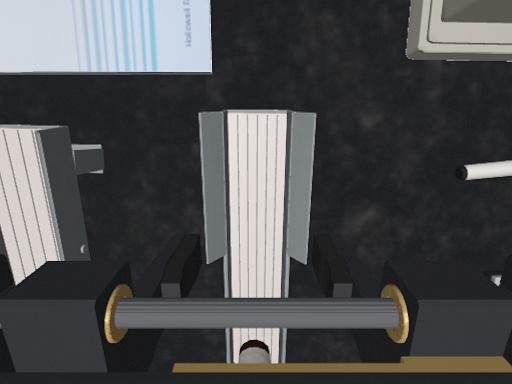

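View pics/s18.png

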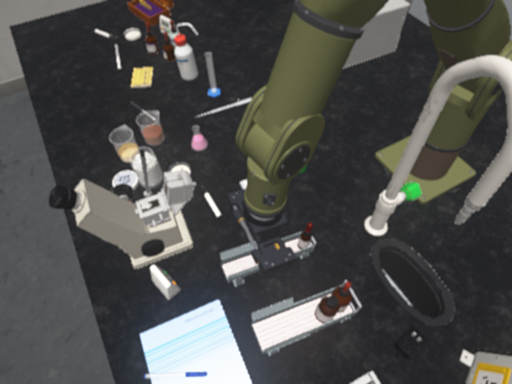

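slim_dropper stands at its stop. slim_spare is next.

Request:
play_rows:
  travel:
    - [-8, 0, -1]
    - [-28, 0, -4]
    - [-55, 0, -7]
    - [-82, 0, -11]
    - [-100, 0, -13]
    - [-109, 0, -14]
    - [-109, 0, -14]
  delta_rot:
    - [0, 0, 0]
    - [0, 0, 0]
    - [0, 0, 0]
    - [0, 0, 0]
    - [0, 0, 0]
    - [0, 0, 0]
    - [0, 0, 0]
  fingers: 0.8

```text
time: 26.65
eef_pos: [0.5791, 0.0408, 0.2383]
tcp_rot: [-2.322, 0.104, 2.025]
force: [-1.1, 0.1, -0.1]
finger_gap: 0.0704
```

Run:
```python
from h import *
apply([-109,0,-14],[0,0,0])
go([.410,-.341,.20],-.089)
```

```text
t 26.65 pos [0.5791 0.0408 0.2383] cmd [0.5776 0.0407 0.2369] gap 0.0704 F [-1.1  0.1 -0.1] roterr [0.    0.005 0.   ]
travel mm [ 19.1 395.2 136.6] rot [-2.000e-04 -1.315e-01 -1.000e-04]
```

Request:
play_rows:
  travel:
    - [0, 12, 4]
    - [0, 40, 14]
    - [0, 78, 27]
    - [0, 116, 40]
    - [0, 154, 53]
    - [5, 192, 66]
    - [10, 230, 79]
    - [14, 268, 92]
    - [17, 304, 105]
    - [19, 336, 116]
    - [19, 362, 125]
    - [19, 380, 131]
  delta_rot:
    - [0, -0.01, 0]
    - [0, -0.02, 0]
    - [0, -0.035, 0]
    - [0, -0.05, 0]
    - [0, -0.065, 0]
    - [0, -0.08, 0]
    - [0, -0.095, 0]
    - [0, -0.11, 0]
    - [0, -0.12, 0]
    - [0, -0.128, 0]
    - [0, -0.131, 0]
    - [0, -0.131, 0]

```text
time: 27.65
eef_pos: [0.4144, -0.3291, 0.1987]
tcp_rot: [-2.171, 0.103, 2.177]
force: [-0.5, -0.0, -0.6]
finger_gap: 0.0707
```

Request:
play_rows:
  travel:
    - [0, 10, -4]
    - [0, 15, -6]
    - [0, 15, -6]
    - [0, 15, -6]
    - [0, 15, -6]
  delta_rot:
    - [0, 0, 0]
    - [0, 0, 0]
    - [0, 0, 0]
    - [0, 0, 0]
    - [0, 0, 0]

```text
time: 28.07
eef_pos: [0.4222, -0.3403, 0.1999]
tcp_rot: [-2.177, 0.095, 2.177]
force: [0.6, 0.5, -0.1]
finger_gap: 0.0707
```

Run:
```python
from h import *
apply([19,380,131],[0,-.131,0]);apply([0,15,-6],[0,0,0])
go([.410,-.341,.086],-.089)
i,K,T=snap('wrist','w19.png');np.savez('w19.npz',i=i,K=K,T=T)
cv2.imwrite('pics/w19z.png',cv2.resize(i[130:250,200:330,::-1],None,fx=5,fy=5))
```

```text
t 28.07 pos [ 0.4222 -0.3403  0.1999] cmd [ 0.4215 -0.3419  0.2009] gap 0.0707 F [ 0.6  0.5 -0.1] roterr [-0.002 -0.    -0.   ]
travel mm [114.9   0.2  11.6] rot [-0.0002 -0.0005 -0.    ]
```

View pics/w19z.png

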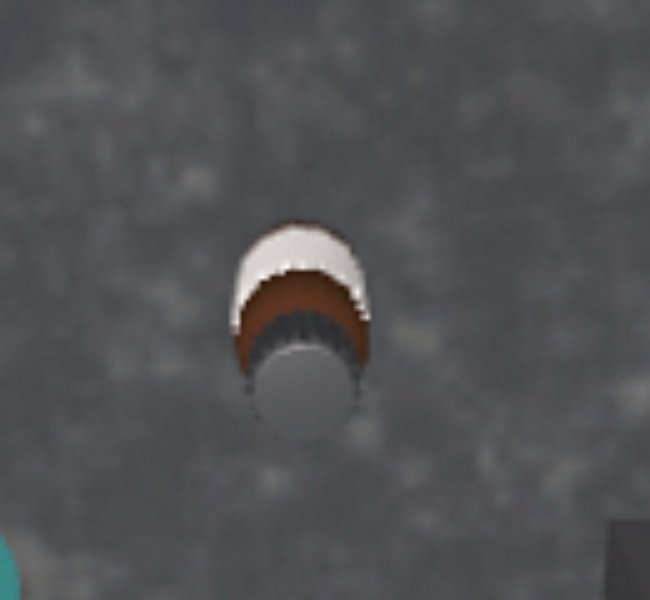

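View pics/w19.png

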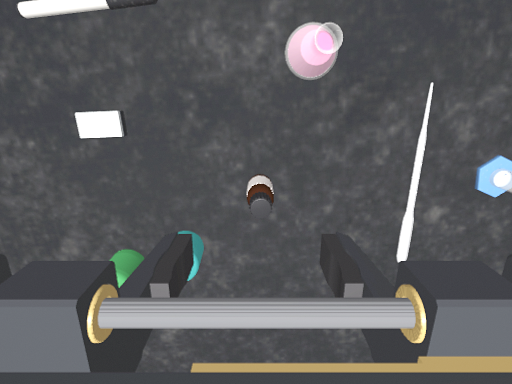

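Run:
```python
from h import *
w=np.load('w19.npz');K,T=w['K'],w['T']
p=ray(K,T,(261,208.2),.075);print(p)
go([p[0],p[1],.086],-.089)
```

```text
[ 0.40712997 -0.34306893  0.075     ]
t 28.12 pos [ 0.4222 -0.3404  0.2001] cmd [ 0.4215 -0.3419  0.2009] gap 0.0705 F [ 0.6 -0.   0.5] roterr [-0.002 -0.     0.   ]
travel mm [114.9   2.5  14.3] rot [-0.0002 -0.0005 -0.    ]
```

Request:
play_rows:
  travel:
    - [5, 2, 9]
    - [25, 2, 13.5]
    - [52, 2, 13.5]
    - [80, 2, 13.5]
    - [100, 2, 13.5]
    - [111, 2, 13.5]
    - [115, 2, 13.5]
    - [115, 2, 13.5]
    - [115, 2, 13.5]
  delta_rot:
    - [0, 0, 0]
    - [0, 0, 0]
    - [0, 0, 0]
    - [0, 0, 0]
    - [0, 0, 0]
    - [0, 0, 0]
    - [0, 0, 0]
    - [0, 0, 0]
    - [0, 0, 0]

```text
time: 28.87
eef_pos: [0.4087, -0.3431, 0.0861]
tcp_rot: [-2.179, 0.099, 2.175]
force: [-0.5, 0.4, 0.9]
finger_gap: 0.07
```

Request:
play_rows:
  travel:
    - [0, 0, 0]
    - [0, 0, 0]
    - [0, 0, 0]
    - [0, 0, 0]
    - [0, 0, 0]
    - [0, 0, 0]
    - [0, 0, 0]
    - [0, 0, 0]
    - [0, 0, 0]
    - [0, 0, 0]
    - [0, 0, 0]
    - [0, 0, 0]
  delta_rot:
    - [0, 0, 0]
    - [0, 0, 0]
    - [0, 0, 0]
    - [0, 0, 0]
    - [0, 0, 0]
    - [0, 0, 0]
    - [0, 0, 0]
    - [0, 0, 0]
    - [0, 0, 0]
    - [0, 0, 0]
    - [0, 0, 0]
    - [0, 0, 0]
  fingers: 0.0

```text
time: 29.87
eef_pos: [0.4084, -0.3429, 0.0854]
tcp_rot: [-2.177, 0.099, 2.175]
force: [-0.6, -0.0, 0.5]
finger_gap: 0.0189
```

Run:
```python
from h import *
apply([115,2,13.5],[0,0,0])
i,K,T=snap('wrist','w20.png')
go([.5780,.0407,.22],-.089,0)
```

```text
t 29.92 pos [ 0.4084 -0.3429  0.0854] cmd [ 0.408  -0.3427  0.0859] gap 0.019 F [ 0.3  0.1 -0.4] roterr [0.    0.001 0.001]
travel mm [-134.1 -397.  -135.3] rot [-0.0002 -0.0005 -0.    ]
```

View pics/w20.png

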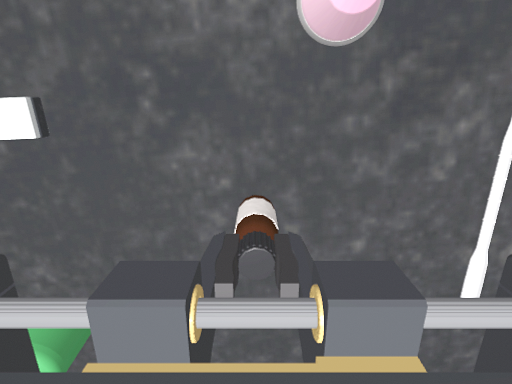

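Request:
play_rows:
  travel:
    - [-6, 0, 0]
    - [-20, 0, 0]
    - [-42, 0, 0]
    - [-68, 0, 0]
    - [-94, 0, 0]
    - [-116, -4, -1]
    - [-128, -16, -6]
    - [-134, -36, -13]
    - [-134, -62, -21]
    - [-134, -92, -31]
    - [-134, -124, -42]
    - [-134, -158, -54]
  delta_rot:
    - [0, 0, 0]
    - [0, 0, 0]
    - [0, 0, 0]
    - [0, 0, 0]
    - [0, 0, 0]
    - [0, 0, 0]
    - [0, 0, 0]
    - [0, 0, 0]
    - [0, 0, 0]
    - [0, 0, 0]
    - [0, 0, 0]
    - [0, 0, 0]

```text
time: 30.92
eef_pos: [0.4761, -0.1881, 0.2191]
tcp_rot: [-2.176, 0.099, 2.176]
force: [1.4, -0.2, -0.2]
finger_gap: 0.0188
```

Request:
play_rows:
  travel:
    - [0, -34, -12]
    - [0, -68, -23]
    - [0, -102, -35]
    - [0, -136, -46]
    - [0, -168, -57]
    - [0, -196, -67]
    - [0, -218, -74]
    - [0, -232, -79]
    - [0, -238, -81]
    - [0, -239, -81]
    - [0, -239, -81]
    - [0, -239, -81]
  delta_rot:
    - [0, 0.01, 0]
    - [0, 0.025, 0]
    - [0, 0.04, 0]
    - [0, 0.055, 0]
    - [0, 0.07, 0]
    - [0, 0.085, 0]
    - [0, 0.1, 0]
    - [0, 0.115, 0]
    - [0, 0.125, 0]
    - [0, 0.131, 0]
    - [0, 0.131, 0]
    - [0, 0.131, 0]

```text
time: 31.92
eef_pos: [0.5774, 0.0392, 0.2188]
tcp_rot: [-2.317, 0.108, 2.032]
force: [-0.5, 0.7, -1.2]
finger_gap: 0.0191
```

Run:
```python
from h import *
apply([-134,-158,-54],[0,0,0]);apply([0,-239,-81],[0,.131,0])
i,K,T=snap('wrist','w21.png')
go([.5779,.0407,.1285],-.089,.131)
```

```text
t 31.97 pos [0.5776 0.039  0.2189] cmd [0.5777 0.0407 0.2199] gap 0.0192 F [ 0.8  1.1 -0.6] roterr [ 0.002 -0.     0.003]
travel mm [90.7  0.  11.8] rot [-0.0002 -0.0005 -0.0001]
```

View pics/w21.png

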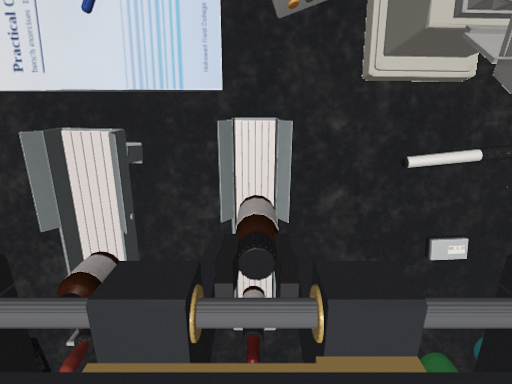

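Request:
play_rows:
  travel:
    - [5, 0, 1]
    - [18, 0, 3]
    - [36, 0, 5]
    - [55, 0, 7]
    - [70, 0, 9]
    - [79, 0, 10.5]
    - [84, 0, 11]
    - [87, 0, 11.5]
    - [88.5, 0, 11.5]
    - [90, 0, 11.8]
    - [91, 0, 11.8]
    - [91, 0, 11.8]
  delta_rot:
    - [0, 0, 0]
    - [0, 0, 0]
    - [0, 0, 0]
    - [0, 0, 0]
    - [0, 0, 0]
    - [0, 0, 0]
    - [0, 0, 0]
    - [0, 0, 0]
    - [0, 0, 0]
    - [0, 0, 0]
    - [0, 0, 0]
    - [0, 0, 0]

```text
time: 32.97
eef_pos: [0.5789, 0.0406, 0.1278]
tcp_rot: [-2.32, 0.105, 2.029]
force: [0.5, 0.3, 0.4]
finger_gap: 0.0193
```

Request:
play_rows:
  travel:
    - [0.5, 0, 0]
    - [0.8, 0, 0]
    - [0.8, 0, 0]
  delta_rot:
    - [0, 0, 0]
    - [0, 0, 0]
    - [0, 0, 0]

```text
time: 33.22
eef_pos: [0.5794, 0.0406, 0.1278]
tcp_rot: [-2.321, 0.105, 2.027]
force: [-1.6, -0.6, 6.8]
finger_gap: 0.0189
```

Contact felt at 6.8 N. I'll release it.

Request:
play_rows:
  travel:
    - [0, 0, 0]
    - [0, 0, 0]
    - [0, 0, 0]
    - [0, 0, 0]
    - [0, 0, 0]
    - [0, 0, 0]
    - [0, 0, 0]
    - [0, 0, 0]
    - [0, 0, 0]
    - [0, 0, 0]
    - [0, 0, 0]
    - [0, 0, 0]
  delta_rot:
    - [0, 0, 0]
    - [0, 0, 0]
    - [0, 0, 0]
    - [0, 0, 0]
    - [0, 0, 0]
    - [0, 0, 0]
    - [0, 0, 0]
    - [0, 0, 0]
    - [0, 0, 0]
    - [0, 0, 0]
    - [0, 0, 0]
    - [0, 0, 0]
  fingers: 0.7

```text
time: 34.22
eef_pos: [0.5785, 0.0406, 0.1264]
tcp_rot: [-2.318, 0.105, 2.031]
force: [-0.6, 0.5, 0.4]
finger_gap: 0.0616
```

Run:
```python
from h import *
apply([91.8,0,11.8],[0,0,0])
i,K,T=snap('wrist','w22.png')
snap('scene','s22.png')
go([.5779,.0407,.2376],-.089,.131)
```

```text
t 34.32 pos [0.5785 0.0405 0.1264] cmd [0.5781 0.0407 0.1274] gap 0.0616 F [-0.5 -0.4 -0.4] roterr [-0.     0.001  0.001]
travel mm [-109.3    0.   -14.3] rot [-0.0002 -0.0005 -0.0001]
```

View pics/w22.png

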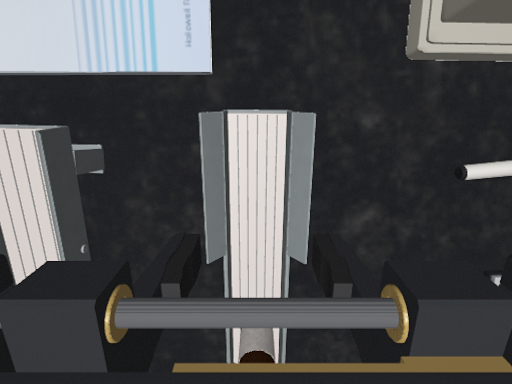

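View pics/s22.png

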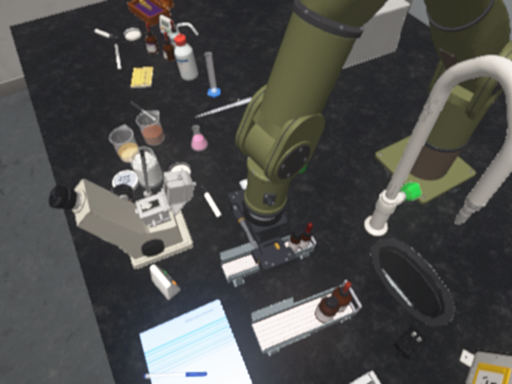

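Now I'll raise the arm and move it away for a clear check.

Request:
play_rows:
  travel:
    - [-8, 0, -1]
    - [-28, 0, -4]
    - [-55, 0, -7]
    - [-82, 0, -11]
    - [-100, 0, -13]
    - [-109, 0, -14]
    - [-109, 10, -14]
    - [-109, 35, -14]
    - [-109, 70, -14]
    - [-109, 105, -14]
    - [-109, 140, -14]
    - [-109, 175, -14]
  delta_rot:
    - [0, 0, 0]
    - [0, 0, 0]
    - [0, 0, 0]
    - [0, 0, 0]
    - [0, 0, 0]
    - [0, 0, 0]
    - [0, 0, 0]
    - [0, 0, 0]
    - [0, 0, 0]
    - [0, 0, 0]
    - [0, 0, 0]
    - [0, 0, 0]

```text
time: 35.32
eef_pos: [0.5608, -0.1358, 0.2351]
tcp_rot: [-2.315, 0.105, 2.034]
force: [1.4, -0.0, -0.5]
finger_gap: 0.0614
```

Request:
play_rows:
  travel:
    - [0, 35, 0]
    - [0, 70, 0]
    - [0, 105, 0]
    - [0, 140, 0]
    - [0, 170, 0]
    - [0, 190, 0]
    - [0, 200, 0]
    - [0, 200, 0]
    - [0, 200, 0]
    - [0, 200, 0]
    - [0, 200, 0]
  delta_rot:
    - [0, 0, 0]
    - [0, 0, 0]
    - [0, 0, 0]
    - [0, 0, 0]
    - [0, 0, 0]
    - [0, 0, 0]
    - [0, 0, 0]
    - [0, 0, 0]
    - [0, 0, 0]
    - [0, 0, 0]
    - [0, 0, 0]

```text
time: 36.23
eef_pos: [0.5453, -0.3302, 0.2366]
tcp_rot: [-2.319, 0.099, 2.032]
force: [-0.1, 0.7, -0.5]
finger_gap: 0.0616
```

Run:
```python
from h import *
i,K,T=snap('top','t23.png'); np.savez('t23.npz',i=i,K=K,T=T)
cv2.imwrite('pics/t23z.png',cv2.resize(i[90:210,95:225,::-1],None,fx=5,fy=5,interpolation=cv2.INTER_CUBIC))
i,K,T=snap('scene','s23.png'); np.savez('s23.npz',i=i,K=K,T=T)
cv2.imwrite('pics/s23z.png',cv2.resize(i[220:360,210:370,::-1],None,fx=4,fy=4,interpolation=cv2.INTER_CUBIC))
print(read_state()['time'],read_state()['force'])
```

```text
36.3333 [-0.63808188  0.13778827  0.96431824]
```

View pics/t23z.png

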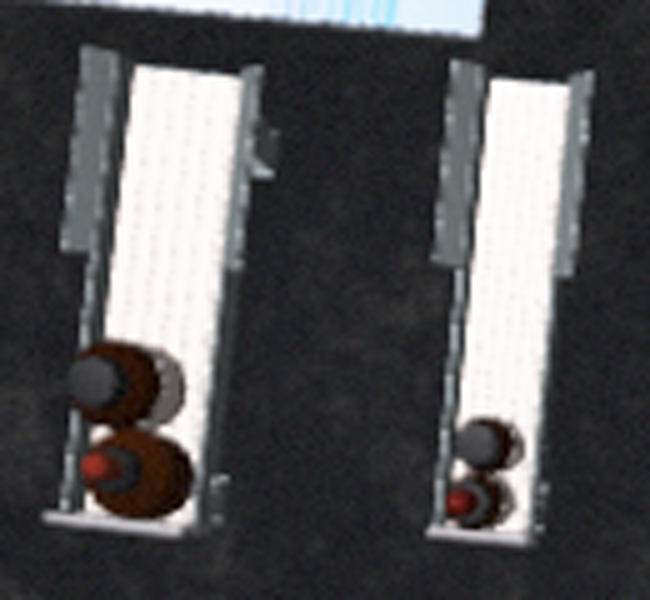

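View pics/s23z.png

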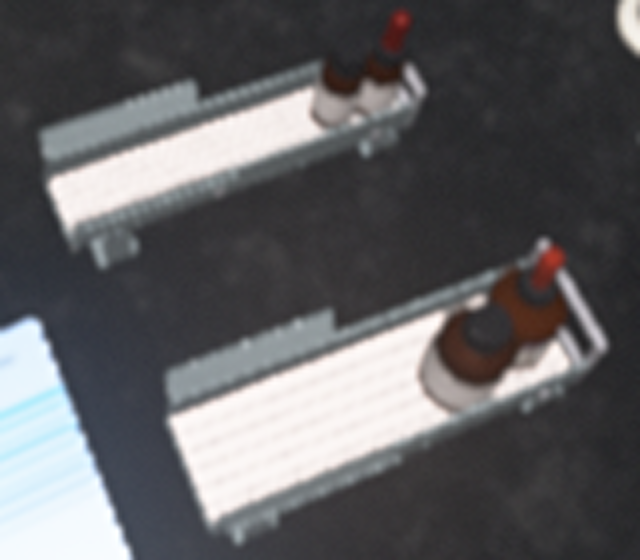

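View pics/t23.png

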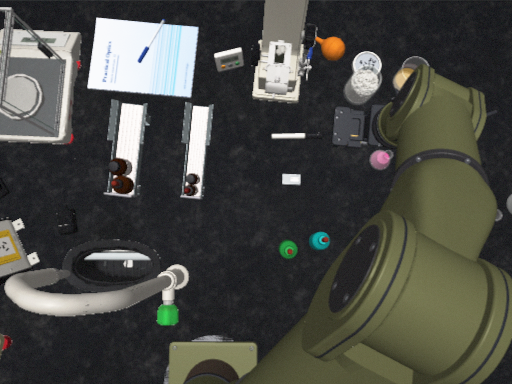

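Run:
```python
from h import *
t=np.load('t23.npz');s=np.load('s23.npz')
def lane(hi,lo,p,h):
    hi=np.array(hi);lo=np.array(lo);u=(hi-lo)/np.linalg.norm(hi-lo);o=hi-.11*u
    d=p[:2]-o; v=np.array([-u[1],u[0]])
    x=d@u; return x+h*.13, d@v
W=((.6645,.1955),(.449,.220));S=((.6587,.0335),(.446,.0525))
for n,L,ut,us,z0,h in (('wd',W,(98,467),(550,262),.027,.104),('ws',W,(97,380),(490,325),.032,.08),('sd',S,(458,502),(400,20),.026,.095),('ss',S,(484,446),(345,68),.029,.075)):
    a=(ut[0]/5+95,ut[1]/5+90);b=(us[0]/4+210,us[1]/4+220);z=z0+h*.99
    pt=ray(t['K'],t['T'],a,z);ps=ray(s['K'],s['T'],b,z)
    print(n,np.round(lane(*L,pt,h),4),np.round(lane(*L,ps,h),4),tri(t,a,s,b).round(3))
t0=np.load('top0.npz')['i'].astype(int)
for n,(u,v) in (('block',(291,179)),('marker',(297,136)),('flask',(376,160)),('dish',(350,122))):
    print(n,abs(t['i'].astype(int)[v-8:v+9,u-8:u+9]-t0[v-8:v+9,u-8:u+9]).mean())
```

```text
wd [-0.0773 -0.0092] [-0.0765 -0.0035] [0.464 0.212 0.123]
ws [-0.0399  0.0033] [-0.042   0.0083] [0.505 0.219 0.107]
sd [-0.087   0.0014] [-0.0887  0.0044] [0.45  0.055 0.118]
ss [-0.0617 -0.0047] [-0.0543  0.011 ] [0.48  0.049 0.08 ]
block 3.4382929642445212
marker 3.5397923875432524
flask 3.5374855824682814
dish 165.5674740484429
```

Run:
```python
from h import *
for f in ('s9','s13','s18','s22','s23'):
    i=cv2.imread(f'pics/{f}.png')[:,:,::-1].astype(int); m=((i[:,:,0]>90)&(i[:,:,0]>2.2*i[:,:,1])&(i[:,:,0]>2.2*i[:,:,2])).astype(np.uint8);m[:215]=0
    k,l,st,c=cv2.connectedComponentsWithStats(m); print(f,[c[j].round(1).tolist() for j in range(1,k) if st[j,4]>5])
print(hand_in())
```

```text
s9 [[347.2, 286.7]]
s13 [[346.8, 286.0]]
s18 [[309.7, 224.5], [346.9, 286.0]]
s22 [[309.7, 224.5], [346.8, 286.0]]
s23 [[309.7, 224.5], [346.8, 286.0]]
the job is handed in; nothing more can be done
None
```

All four bottles are back in their lanes and I handed the job in at about 36 s of the 128 s allowed. I picked each bottle up by its collar or cap and tilted it to the lane's slope. I lowered it until it touched the floor (4–11 N) and released it at about lane x +40, where it slid down. No verdict is reported, so the checks below are my own.

- **Arrangement:** the last top and scene pictures show both droppers at the wire stops with their spares directly behind, all upright between the walls. The dropper teats stayed at the same pixels over the last pictures, so those bottles are at rest.
- **Lane positions:** I measured x of about -77 mm for the wide dropper and -41 mm for the wide spare. For the slim pair it was about -88 mm and between -54 and -62 mm.
    - The droppers and the wide spare read 2–7 mm toward the loading end compared with the stated rest positions. I take that as an error in my estimate of the lane origins, because the wide dropper moved less than 1 pixel when the spare arrived behind it.
    - Sideways the two cameras disagreed by 3 to 16 mm. One slim-spare reading of +11 mm is outside its limit, but the walls leave only 6.5 mm of play and the pictures show it standing between them.
- **Bystanders:** the flask, marker and test piece look unchanged in the top view. The dish was hidden under the arm in the last picture, so I could not compare it, but nothing went near it. The green and turquoise bottles were not touched.

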